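# Pack out and wedge a rubber mould in its bench clamp

## Robot

A 6-joint arm with a two-finger parallel gripper is mounted at the origin on the work surface. World frame = base frame: x ahead of the robot, y to its left, z up, the work surface at z = 0. Lengths are in m, angles in rad, forces in N, time in s.
With the tool pointing down it reaches from about 0.325 to 1 m from the base axis. Payload 5.1 kg.
Tool frame: the origin (TCP) lies on the centre line of the jaws, within the pads' length; the fingertips stand 22 mm ahead of it and the grasp point (between the pads) lies 3 mm ahead of it; x points along the fingers, z is the direction in which the jaws open and shut, and the axes are right-handed (so a half turn about x gives the same grasp; the last joint's range is limited). The gripper opens to 85 mm and grips with 20 to 120 N. Pads are 22 mm wide; open, the fingers measure 114 mm over their backs; the gripper's body (76 mm by 85 mm) begins 54 mm behind the grasp point. The pads swing forward as they close: fully open they stand 13 mm farther back than shut.
Start: joints at [-1.391, 0.124, 1.65, -0, 1.367, -0.083], TCP at [0.169, -0.628, 0.253] pointing down, gripper open.
Joint ranges: [-2.61, 2.61], [-1.02, 2.33], [0.03, 2.71], [-1.35, 4.49], [0.32, 2.68], [-2.91, 2.91]. Speed limits (rad/s): [2.57, 2.57, 3.14, 3.14, 3.14, 3.14].

## Interface

Orientations are given as a rotation vector (axis times angle).
In Python, from workcell import status, viewer, manip gives the robot as it stands. The module is installed in compiled form; this text tells all that it offers.
- The arm moves only by the tool arm_command, never from a script. Its argument "steps" is a list of rows, each an object with "offset": the shift along the tool's x, y, z in mm, a list of three; "dr": the turn, a rotation vector about the tool's x, y, z in rad, a list of three; "gripper": the finger opening in mm, from 0 to 85.4. A call has 1 to 20 rows; each row is the pose to reach, as a shift and turn from the pose commanded when the call began, along the tool's axes at that moment; what a row does not reach only later rows make up. A row lasts 1/12 s, in which the tool goes at most 41.7 mm and 7.16 degrees, less where a joint would pass 70% of its speed; a pose out of reach is approached as far as the arm can. A call with a gripper value outside its range is refused whole. The fingers move at their own pace and stop on an object; the grip force is fixed at half the most. Time passes only in rows, so rows that repeat a pose let the fingers close. It gives the time, the measured TCP pose, the force and the opening at its end, in the units of the state.
- status.sense(): the state, without advancing time (a new reading comes with each control period).
- viewer.get_image(name): name is "scene" or "top" or "wrist"; returns (picture, depth): 420x560x3 uint8, red, green, blue; 420x560 float32, m along the optical axis (not along the pixel's ray), 0 where there is no reading.
- viewer.get_calibration(name): a dict with "camera_matrix" (3x3 intrinsics, pixels), "R" (3x3) and "t" (3): a world point X has camera coordinates R X + t; the wrist camera has in their place "hand_eye" (4x4, takes a point from camera to tool coordinates, whose origin is the TCP and whose axes are the tool frame's). Camera axes: x right, y down, z forward; pixel columns grow to the right and rows downward; lengths in m; the calibration is good to about 2 mm. A picture is of the moment at which its call begins: read the wrist's pose just before it. get_calibration takes no time and is no camera call.
- manip.sign_off(): hands the job in, once; it reports no verdict.
The state is a dict: "t": time; "qpos": joint angles; "joint_vel": joint speeds; "joint_efforts": joint torques, N m; "tool_pos": TCP position; "ee_rot": TCP orientation; "force": force on the tool from outside, world axes, zero at the start; "torque": the same for the moment, N m; "width": finger opening in m.
Only numpy, scipy, OpenCV 4.12 (cv2) and the standard library are available. Lean on these libraries where they do the work, as an engineer would, in place of code of your own. Each camera call takes 0.05 s, during which the arm holds its last target.

## Task

Clamp the rubber mould for its shot of wax: take packing plates from the wooden rack and stand them against the mould in the gap between it and the sloping jaw, one after another until no more will go in, then push the wedge down into what is left of the gap, sloping side to the sloping jaw, until you feel it bite and the mould is held tight. Leave any spare plates in the rack and do not disturb the other things on the bench. The job ends holding: finish with the wedge still gripped and pressed in, without letting go.

Things in the scene. Friction and masses are not known exactly. Their poses are not given: they have to be found in the camera images.
- clamp: mould clamp fixed to the bench, its bed leaning back 10 deg so that things rest towards the fixed jaw. x points up the bed from the fixed jaw (84 wide; its inner face is x = 0) through mould and gap to the sloping jaw, y along the jaws, z square to the bed (up, leaning 10 deg to -x). Origin: mid-width on x = 0 at the bed plate's underside, 16.5 over the bench. Bed 110 wide, x -50 to 125, its top at z = 14; jaws up to z = 70.
- jaw_face: steel face of the sloping jaw, 72 wide, 56 high, locked as set for this job. Origin: mid-width of its lower edge, on the face, on the bed. z runs up the face, which leans 3 in 10 (16.7 deg) from the clamp's z away from the mould; x points into the jaw, square to the face. The gap on the bed, from the mould (pushed back on the fixed jaw) to this origin, is 9.5 to 24: one or two plates go in.
- mould: tan rubber mould, loose, standing on its long edge on the bed within 1.5 mm of the fixed jaw: 24 thick (x), 76 wide (y), 50 tall. Origin: centre of its underside; it slides on the bed at a push of 1 to 2 N.
- plate1: aluminium packing plate, one of three alike, 8 thick (x), 60 wide (y), 78 tall (z), 95 g, standing upright in the rack; lower 6 mm is 5 thick as a lead-in; the top 7 mm is only 52 wide. Origin: centre of its underside. It stands higher than mould and jaws in the clamp, so it can be gripped across its 60 mm width near the top.
- plate2: aluminium packing plate, one of three alike, 8 thick (x), 60 wide (y), 78 tall (z), 95 g, standing upright in the rack; lower 6 mm is 5 thick as a lead-in; the top 7 mm is only 52 wide. Origin: centre of its underside. It stands higher than mould and jaws in the clamp, so it can be gripped across its 60 mm width near the top.
- plate3: aluminium packing plate, one of three alike, 8 thick (x), 60 wide (y), 78 tall (z), 95 g, standing upright in the rack; lower 6 mm is 5 thick as a lead-in; the top 7 mm is only 52 wide. Origin: centre of its underside. It stands higher than mould and jaws in the clamp, so it can be gripped across its 60 mm width near the top.
- rack: wooden rack fixed to the bench, 106 (x) x 80 (y), 34 high, with three slots 28 deep across it at x = -30, 0 and 30 whose floors are 6 above the bench. Origin: centre of its underside, z up.
- wedge: aluminium wedge, 200 g, upright in the stand. Origin: mid-width of the lower edge of its upright face (its plane x = 0). 58 wide (y), 60 tall; 10.5 thick at the foot, growing 3 in 10 with height; the sloping side faces +x, as in the clamp. Gripping tang on top 16 (x) x 24 (y), 60 to 94 above the foot, centred on x = 10. Rightly packed, its foot stops 5 to 35 above the bed.
- wedge_tang (a point): centre of the wedge's tang (77 above its foot)
- wedge_slope (a point): point mid-width on the wedge's sloping side, 30 above its foot
- stand: small wooden stand of the wedge, fixed to the bench, 84 (x) x 82 (y), 32 high, pocket floor 6 above the bench, pocket walls fit the wedge's sides (one upright, one sloping; lift straight up). Origin: at bench level below the wedge's origin.
- mould_b: bystander: lower of two spare rubber moulds lying stacked, 76 x 50 x 26
- mould_c: bystander: upper of the two spare moulds, 74 x 48 x 22
- spray: bystander: spray bottle, 52 dia x 170 tall
- brush: bystander: small brush lying down
- spatula: bystander: small spatula lying down
- talc: bystander: small round jar, 52 dia x 70 tall
- driver: bystander: screwdriver lying down
There are look-alikes about, which are no part of the job. Leave any pink or red look-alike of the plate3 alone. What is shaped like the mould but green is not meant.

How it is judged:
By the outcome, as a careful person would: the job done as asked, in the order asked, and still so for the second after the job is handed in, while the arm keeps its last pose, push and grip.
It also fails if it takes over 72 s, if anything falls off the work surface, if the arm or the gripper's body presses on something with over 40 N, if the wrist force passes 120 N, or if a joint passes its speed limit or range.

## Working session

There is one attempt and no reset: what is moved stays moved. The work goes in short steps, Python scripts to look and compute and a tool call to move; the robot and the scene stay as the last step left them, time stands still between calls to the robot, and variables do not carry over. Pictures are saved under pics/ and viewed, and the job is handed in when it is done.

Besides the shell and the picture viewer there is one more tool, called after "Emit:" as name([rows], argument=value, ...), one row to a line, values as JSON. arm_command: Moves the arm, as the interface text tells. Its arguments: {"type":"object","properties":{"steps":{"type":"array"}},"required":["steps"]}

```bash
mkdir -p pics
python3 - <<'E'
from workcell import status, viewer
import cv2,numpy as np
s=status.sense();print(s)
for n in ["scene","top","wrist"]:
    c=viewer.get_calibration(n);print(n,c)
for n in ["scene","top"]:
    p,d=viewer.get_image(n)
    np.savez(f"pics/{n}0.npz",p=p,d=d)
    cv2.imwrite(f"pics/{n}0.png",cv2.resize(p[:,:,::-1],(784,588),interpolation=cv2.INTER_CUBIC))
E
```

```text
{'t': 0.0, 'qpos': array([-1.39060541e+00,  1.24539219e-01,  1.65168570e+00,  2.92059982e-06,
        1.36747786e+00, -8.26141559e-02]), 'joint_vel': array([ 0.00067598, -0.00136659, -0.00057208, -0.0008379 , -0.001226  ,
        0.00115492]), 'joint_efforts': array([-1.95037894e-03, -4.23617649e+01, -3.65451121e+01, -2.33059609e-04,
        7.10672321e-03, -5.96967297e-06]), 'tool_pos': array([ 0.16872613, -0.62713579,  0.25202397]), 'ee_rot': array([ 1.01486672,  1.32373482, -1.01250122]), 'force': array([-0.504842  , -0.78071529, -0.14708984]), 'torque': array([ 0.04555783, -0.02567181,  0.00297031]), 'width': 0.08514147047643143}
scene {'camera_matrix': array([[454.01635742,   0.        , 283.37267688],
       [  0.        , 454.01635742, 206.36073652],
       [  0.        ,   0.        ,   1.        ]]), 'R': array([[ 0.58733172,  0.80931043,  0.00762026],
       [ 0.61911493, -0.44319922, -0.64828323],
       [-0.52128509,  0.38547512, -0.76136114]]), 't': array([-0.31763776, -0.29800119,  1.46298537])}
top {'camera_matrix': array([[421.59014412,   0.        , 287.4878937 ],
       [  0.        , 421.59014412, 211.58847538],
       [  0.        ,   0.        ,   1.        ]]), 'R': array([[ 0.01596546, -0.99967843,  0.01970112],
       [-0.98644056, -0.01896674, -0.16301925],
       [ 0.16334049, -0.0168313 , -0.98642617]]), 't': array([-0.0036003 ,  0.55691371,  0.97423122])}
wrist {'camera_matrix': array([[324.98420613,   0.        , 277.1480667 ],
       [  0.        , 324.98420613, 205.57338072],
       [  0.        ,   0.        ,   1.        ]]), 'hand_eye': array([[ 3.28534936e-04, -3.26459979e-01,  9.45210968e-01,
        -1.21167687e-01],
       [ 1.26086420e-05, -9.45211018e-01, -3.26460001e-01,
         8.36317752e-02],
       [ 9.99999946e-01,  1.19171342e-04, -3.06418624e-04,
        -1.43909618e-04],
       [ 0.00000000e+00,  0.00000000e+00,  0.00000000e+00,
         1.00000000e+00]])}
```

View pics/scene0.png

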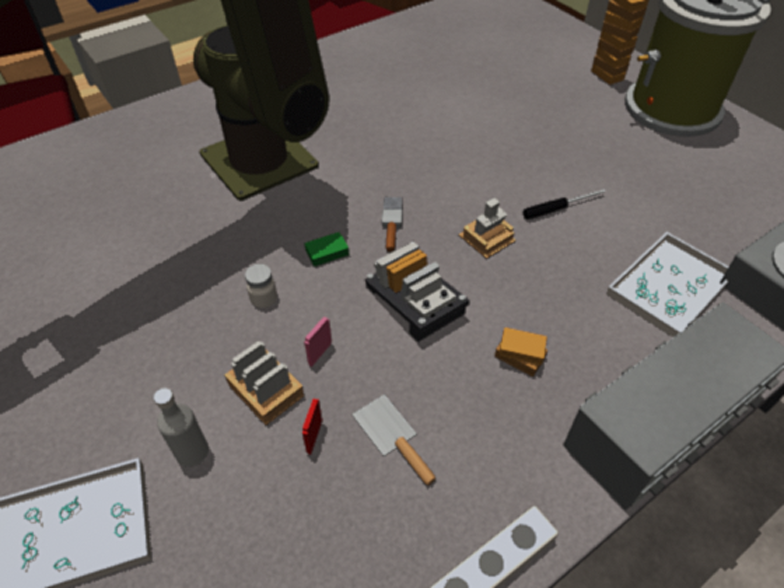

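View pics/top0.png

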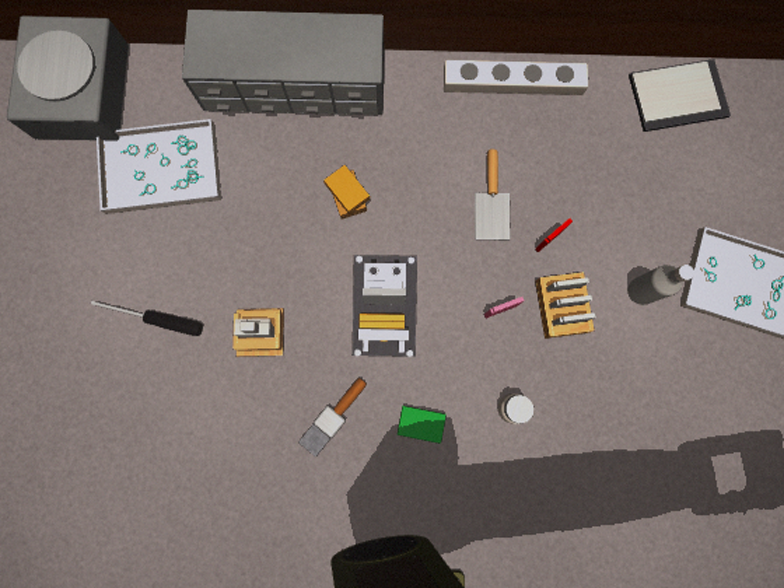

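The scene view shows the rack with three plates (scene px ~262,378), the clamp with the orange mould (~415,285) and the wedge in its stand (~488,230). In the top view they are at about (566,305), (385,305) and (258,330). Next I'll measure coarse positions from depth.

```bash
cat > h.py <<'E'
import numpy as np,cv2
from scipy.spatial.transform import Rotation as Ro
from workcell import status, viewer
def cloud(n,p,d,pose=None):
    c=viewer.get_calibration(n);K=c["camera_matrix"]
    v,u=np.mgrid[:d.shape[0],:d.shape[1]]
    X=np.stack([(u-K[0,2])/K[0,0]*d,(v-K[1,2])/K[1,1]*d,d],-1)
    if n=="wrist":
        H=c["hand_eye"];X=X@H[:3,:3].T+H[:3,3]
        R=Ro.from_rotvec(pose["ee_rot"]).as_matrix();return X@R.T+pose["tool_pos"]
    return (X-c["t"])@c["R"]
E
python3 - <<'E'
from h import *
for n in["top","scene"]:
    z=np.load(f"pics/{n}0.npz");p,d=z["p"],z["d"];W=cloud(n,p,d)
    # table height check
    print(n,"zmed",np.median(W[...,2][d>0]))
    np.save(f"pics/{n}W.npy",W)
    s=560/784
    if n=="top": boxes={"clamp":(350,250,420,360),"rack":(530,265,600,340),"stand":(228,300,288,360)}
    else: boxes={"clamp":(365,240,470,335),"rack":(220,335,305,420),"stand":(455,195,520,258)}
    for k,(a,b,c,e) in boxes.items():
        w=W[int(b*s):int(e*s),int(a*s):int(c*s)].reshape(-1,3)
        for lo,hi in[(0.008,.025),(.025,.045),(.045,.075),(.075,.09),(.09,.12)]:
            m=w[(w[:,2]>lo)&(w[:,2]<hi)]
            if len(m)>5:print(k,lo,len(m),np.round(np.percentile(m,[2,50,98],axis=0),3).tolist())
E
```

```text
top zmed 0.0006550111250939603
clamp 0.008 239 [[0.457, -0.016, 0.019], [0.467, 0.035, 0.023], [0.483, 0.091, 0.025]]
clamp 0.025 969 [[0.46, -0.016, 0.025], [0.534, 0.034, 0.035], [0.594, 0.092, 0.044]]
clamp 0.045 1026 [[0.466, -0.014, 0.045], [0.598, 0.039, 0.056], [0.627, 0.089, 0.072]]
clamp 0.075 822 [[0.479, 0.002, 0.077], [0.507, 0.039, 0.083], [0.575, 0.077, 0.088]]
clamp 0.09 166 [[0.55, 0.004, 0.091], [0.556, 0.038, 0.095], [0.562, 0.073, 0.098]]
rack 0.008 93 [[0.496, -0.318, 0.009], [0.538, -0.243, 0.016], [0.595, -0.235, 0.024]]
rack 0.025 1015 [[0.499, -0.322, 0.029], [0.545, -0.275, 0.034], [0.604, -0.239, 0.04]]
rack 0.045 146 [[0.515, -0.311, 0.046], [0.549, -0.27, 0.063], [0.581, -0.247, 0.075]]
rack 0.075 285 [[0.516, -0.31, 0.076], [0.552, -0.28, 0.084], [0.587, -0.251, 0.088]]
stand 0.008 193 [[0.457, 0.217, 0.008], [0.521, 0.246, 0.022], [0.533, 0.291, 0.025]]
stand 0.025 497 [[0.463, 0.219, 0.025], [0.48, 0.25, 0.032], [0.529, 0.297, 0.041]]
stand 0.045 220 [[0.484, 0.229, 0.052], [0.496, 0.246, 0.065], [0.512, 0.286, 0.07]]
stand 0.075 20 [[0.487, 0.246, 0.07
[... 665 characters left out ...]
, -0.237, 0.025]]
rack 0.025 660 [[0.511, -0.325, 0.026], [0.588, -0.298, 0.033], [0.61, -0.239, 0.043]]
rack 0.045 585 [[0.524, -0.314, 0.046], [0.559, -0.284, 0.062], [0.591, -0.25, 0.075]]
rack 0.075 373 [[0.52, -0.312, 0.075], [0.556, -0.283, 0.082], [0.59, -0.254, 0.086]]
stand 0.008 252 [[0.474, 0.216, 0.008], [0.527, 0.244, 0.021], [0.537, 0.293, 0.025]]
stand 0.025 277 [[0.469, 0.218, 0.025], [0.508, 0.241, 0.03], [0.531, 0.297, 0.043]]
stand 0.045 197 [[0.49, 0.228, 0.046], [0.506, 0.247, 0.063], [0.515, 0.286, 0.073]]
stand 0.075 38 [[0.492, 0.244, 0.076], [0.504, 0.248, 0.085], [0.507, 0.27, 0.089]]
stand 0.09 56 [[0.49, 0.245, 0.092], [0.501, 0.255, 0.098], [0.507, 0.269, 0.101]]
```

```bash
cat >> h.py <<'E'
def plan(pos,R,s=None):
    """offset mm, dr for target world pos & R from measured pose"""
    s=s or status.sense();R0=Ro.from_rotvec(s["ee_rot"]).as_matrix()
    return np.round((R0.T@(np.array(pos)-s["tool_pos"]))*1000,1).tolist(),np.round(Ro.from_matrix(R0.T@R).as_rotvec(),4).tolist()
def Rdown(yaw=0,flip=1,tilt=0):
    # tool x down, z along flip*y ; y = z cross x ; tilt about world y (clamp x axis pitch)
    x=np.array([0,0,-1.]);z=np.array([0,flip*1.,0]);y=np.cross(z,x)
    return Ro.from_euler("z",yaw).as_matrix()@Ro.from_euler("y",tilt).as_matrix()@np.stack([x,y,z],1)
E
python3 - <<'E'
from h import *
s=status.sense();print(np.round(Ro.from_rotvec(s["ee_rot"]).as_matrix(),3))
for f in(1,-1):
    R=Rdown(0,f);print(f,R.round(2).tolist(),plan([.553,-.281,.25],R))
    R0=Ro.from_rotvec(s["ee_rot"]).as_matrix()
H=viewer.get_calibration("wrist")["hand_eye"]
print("cam pos",R0@H[:3,3],"look",R0@H[:3,2])
E
```

```text
[[-0.     0.966  0.26 ]
 [ 0.002  0.26  -0.966]
 [-1.     0.    -0.002]]
1 [[0.0, -1.0, 0.0], [0.0, 0.0, 1.0], [-1.0, 0.0, 0.0]] ([2.7, 461.0, -234.5], [-2.8788, -0.0001, -0.0028])
-1 [[0.0, 1.0, 0.0], [0.0, 0.0, -1.0], [-1.0, 0.0, 0.0]] ([2.7, 461.0, -234.5], [0.2628, -0.0019, 0.0001])
cam pos [0.08076535 0.02163652 0.12118055] look [-0.31566061 -0.08273216 -0.94525857]
```

Emit:
arm_command([
  {"offset": [3, 461, -235], "dr": [0.2628, -0.0019, 0], "gripper": 85},
  {"offset": [3, 461, -235], "dr": [0.2628, -0.0019, 0], "gripper": 85},
  {"offset": [3, 461, -235], "dr": [0.2628, -0.0019, 0], "gripper": 85},
  {"offset": [3, 461, -235], "dr": [0.2628, -0.0019, 0], "gripper": 85},
  {"offset": [3, 461, -235], "dr": [0.2628, -0.0019, 0], "gripper": 85},
  {"offset": [3, 461, -235], "dr": [0.2628, -0.0019, 0], "gripper": 85},
  {"offset": [3, 461, -235], "dr": [0.2628, -0.0019, 0], "gripper": 85},
  {"offset": [3, 461, -235], "dr": [0.2628, -0.0019, 0], "gripper": 85},
  {"offset": [3, 461, -235], "dr": [0.2628, -0.0019, 0], "gripper": 85},
  {"offset": [3, 461, -235], "dr": [0.2628, -0.0019, 0], "gripper": 85},
  {"offset": [3, 461, -235], "dr": [0.2628, -0.0019, 0], "gripper": 85},
  {"offset": [3, 461, -235], "dr": [0.2628, -0.0019, 0], "gripper": 85},
  {"offset": [53, 461, -235], "dr": [0.2628, -0.0019, 0], "gripper": 85},
  {"offset": [53, 461, -235], "dr": [0.2628, -0.0019, 0], "gripper": 85},
  {"offset": [53, 461, -235], "dr": [0.2628, -0.0019, 0], "gripper": 85},
  {"offset": [53, 461, -235], "dr": [0.2628, -0.0019, 0], "gripper": 85},
])

```text
t: 1.43
tool_pos: [0.5521, -0.2809, 0.1992]
ee_rot: [1.207, 1.211, -1.211]
force: [-0.5, -0.0, 0.1]
width: 0.0849
```

```bash
cat >> h.py <<'E'
def snap(tag,n="wrist"):
    s=status.sense();p,d=viewer.get_image(n)
    W=cloud(n,p,d,s);np.savez(f"pics/{tag}.npz",p=p,d=d,W=W,pos=s["tool_pos"],rot=s["ee_rot"])
    cv2.imwrite(f"pics/{tag}.png",cv2.resize(p[:,:,::-1],(784,588),interpolation=cv2.INTER_CUBIC))
    print(s["t"],s["tool_pos"].round(4),s["force"].round(2),s["width"]);return s,p,d,W
E
python3 -c "
from h import *
snap('wrack')"
```

```text
1.4333 [ 0.5521 -0.2809  0.1992] [-0.54 -0.04  0.14] 0.08492845420140097
```

View pics/wrack.png

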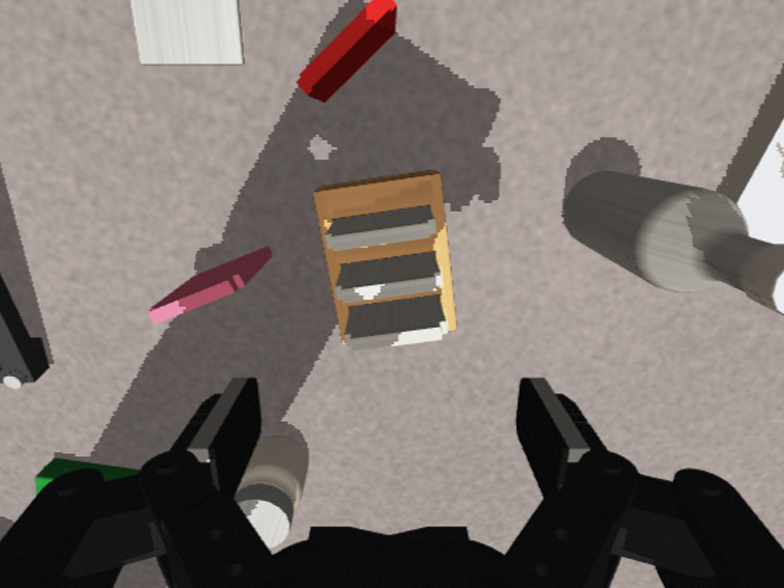

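The wrist view shows the rack at around (385,260) with three plates. Their bright top edges are at rows ~235, 290 and 338, slightly yawed, with nothing between the fingers and the rack.

Run:
```python
from h import *
z=np.load("pics/wrack.npz");W=z["W"];p=z["p"];s=560/784
print("table",np.median(W[int(100*s):int(200*s),int(420*s):int(500*s),2]), np.median(W[int(350*s):int(420*s),int(340*s):int(450*s),2]))
m=(W[...,2]>.074)&(W[...,2]<.095)
m[:int(180*s)]=0;m[int(360*s):]=0;m[:,:int(310*s)]=0;m[:,int(470*s):]=0
n,l,st,c=cv2.connectedComponentsWithStats(m.astype(np.uint8))
for i in range(1,n):
    if st[i,4]<30:continue
    q=W[l==i];hi=q[q[:,2]>np.percentile(q[:,2],90)-.0025]
    (cx,cy),(a,b),ang=cv2.minAreaRect((hi[:,:2]*1000).astype(np.float32))
    print(st[i].tolist(),len(hi),"z",hi[:,2].mean().round(4),hi[:,2].std().round(4),"rect",round(cx,1),round(cy,1),round(a,1),round(b,1),round(ang,2))
# rack top
m=(abs(W[...,2]-.034)<.003);m[:int(150*s)]=0;m[int(360*s):]=0;m[:,:int(300*s)]=0;m[:,int(470*s):]=0
q=(W[m][:,:2]*1000).astype(np.float32);print(len(q),cv2.minAreaRect(q),W[m][:,2].mean())
```

```text
table 0.0005760912595980661 0.0006322384398981667
[233, 156, 79, 23, 1037] 779 z 0.0845 0.0007 rect 582.8 -276.8 8.4 51.9 8.4
[240, 193, 76, 23, 1033] 713 z 0.0845 0.0006 rect 553.0 -281.1 8.9 51.9 8.57
[246, 227, 74, 24, 1027] 652 z 0.0845 0.0007 rect 523.4 -285.4 9.0 52.0 8.12
4458 ((553.2012939453125, -281.12109375), (106.02046203613281, 80.12065124511719), 8.26717472076416) 0.034481585261038686
```

```bash
python3 -c "
from h import *
print(plan([.53,.037,.22],Rdown(0,-1)));print(plan([.49,.257,.22],Rdown(0,-1)))"
```

```text
([-19.8, -22.9, -318.8], [-0.0009, 0.0024, -0.0004])
([-20.3, -63.1, -538.7], [-0.0009, 0.0024, -0.0004])
```

Emit:
arm_command([
  {"offset": [-20, -23, -319], "dr": [0, 0, 0], "gripper": 85},
  {"offset": [-20, -23, -319], "dr": [0, 0, 0], "gripper": 85},
  {"offset": [-20, -23, -319], "dr": [0, 0, 0], "gripper": 85},
  {"offset": [-20, -23, -319], "dr": [0, 0, 0], "gripper": 85},
  {"offset": [-20, -23, -319], "dr": [0, 0, 0], "gripper": 85},
  {"offset": [-20, -23, -319], "dr": [0, 0, 0], "gripper": 85},
  {"offset": [-20, -23, -319], "dr": [0, 0, 0], "gripper": 85},
  {"offset": [-20, -23, -319], "dr": [0, 0, 0], "gripper": 85},
  {"offset": [-20, -23, -319], "dr": [0, 0, 0], "gripper": 85},
  {"offset": [-20, -23, -319], "dr": [0, 0, 0], "gripper": 85},
  {"offset": [-20, -23, -319], "dr": [0, 0, 0], "gripper": 85},
  {"offset": [-20, -23, -319], "dr": [0, 0, 0], "gripper": 85},
])

```text
t: 2.48
tool_pos: [0.5304, 0.0364, 0.2206]
ee_rot: [1.21, 1.205, -1.211]
force: [-1.0, -0.4, -0.2]
width: 0.0851
```

```bash
python3 -c "
from h import *
snap('wclamp');print(plan([.49,.257,.22],Rdown(0,-1)))"
```

```text
2.4833 [0.5304 0.0364 0.2206] [-0.96 -0.42 -0.21] 0.08510280160577108
([-0.2, -40.9, -220.5], [-0.0025, 0.0022, -0.0011])
```

View pics/wclamp.png

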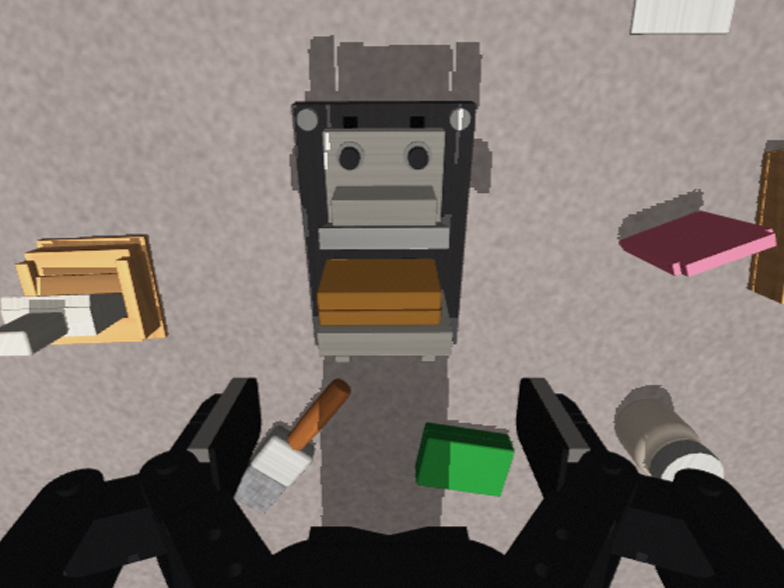

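The wrist view over the clamp shows the sloping jaw's top edge at rows 228–248, the mould's top at 292–325 and the fixed jaw at 325–355. The gap is open at rows 248–260. Next I'll express all this in the clamp frame.

Run:
```python
from h import *
z=np.load("pics/wclamp.npz");W=z["W"];p=z["p"].astype(int);s=560/784
def reg(a,b,c,e):return W[int(b*s):int(e*s),int(a*s):int(c*s)]
print("table",np.median(reg(200,150,270,200)[...,2]))
# whole clamp bed outline: dark pixels, z 0.01..0.06 
def planefit(q):
    c=q.mean(0);u,sv,vt=np.linalg.svd(q-c);n=vt[2]*np.sign(vt[2][2]);return c,n,sv[2]/len(q)**.5
lat=reg(300,200,318,330).reshape(-1,3);rat=reg(452,150,462,240).reshape(-1,3)
for nm,q in(("bedL",reg(305,180,317,220)),("bedR",reg(450,180,462,300)),("mouldtop",reg(325,296,438,306)),("mouldtop2",reg(325,312,438,320)),("fixtop",reg(322,334,448,352)),("jawtop",reg(325,231,445,245)),("mouldface",reg(328,265,435,285)),("gap",reg(335,251,430,257))):
    q=q.reshape(-1,3);q=q[q[:,2]>0.003];c,n,e=planefit(q);print(nm,c.round(4),n.round(3),round(e*1000,2),"pitch",np.degrees(np.arctan2(-n[0],n[2])).round(2))
m=(W[...,2]>.008);m[:int(95*s)]=0;m[int(362*s):]=0;m[:,:int(285*s)]=0;m[:,int(480*s):]=0
n_,l,st,c=cv2.connectedComponentsWithStats(m.astype(np.uint8));i=1+np.argmax(st[1:,4]);q=W[l==i]
yaw=None
print(cv2.minAreaRect((q[:,:2]*1000).astype(np.float32)))
```

```text
table 0.000573287389010177
bedL [0.5727 0.0868 0.0448] [0.058 0.985 0.16 ] 2.31 pitch -19.82
bedR [ 0.544  -0.0096  0.0382] [ 0.042 -0.989  0.144] 2.43 pitch -16.39
mouldtop [0.518  0.0409 0.085 ] [-0.936  0.003  0.353] 1.69 pitch 69.31
mouldtop2 [0.5074 0.0411 0.0824] [-0.922  0.003  0.387] 1.47 pitch 67.25
fixtop [0.4903 0.0386 0.0855] [-0.885  0.003  0.466] 3.19 pitch 62.2
jawtop [0.5588 0.0385 0.0962] [-0.975  0.003  0.22 ] 2.21 pitch 77.27
mouldface [0.527  0.0413 0.061 ] [-0.974  0.003  0.227] 3.39 pitch 76.89
gap [0.5347 0.0406 0.0369] [-0.968  0.002  0.252] 1.08 pitch 75.38
((544.73828125, 38.27811050415039), (174.4627227783203, 110.26612091064453), 0.20092149078845978)
```

Run:
```python
from h import *
z=np.load("pics/wclamp.npz");W=z["W"];p=z["p"].astype(int)
for r in range(66,262,2):
    q=np.median(W[r,250:300],axis=0)*1000;sd=W[r,250:300,2].std()*1000
    print(r,q.round(1).tolist(),sd.round(1),p[r,275].tolist(),end=" | " if r%4==2 else "\n")
```

```text
66 [639.4, 38.3, 0.4] 1.0 [98, 91, 88] | 68 [637.6, 38.3, 0.6] 0.8 [100, 92, 90]
70 [635.8, 38.3, 0.6] 0.8 [98, 90, 88] | 72 [631.6, 38.1, 41.4] 1.0 [46, 44, 42]
74 [629.4, 38.1, 52.2] 0.8 [40, 37, 38] | 76 [627.9, 38.1, 52.1] 40.6 [43, 42, 42]
78 [626.3, 38.1, 51.9] 0.7 [43, 42, 42] | 80 [624.8, 38.1, 51.6] 0.8 [45, 42, 43]
82 [623.2, 38.1, 51.6] 0.8 [44, 43, 43] | 84 [621.7, 38.1, 51.4] 0.7 [44, 43, 42]
86 [620.1, 38.1, 50.9] 0.8 [42, 41, 41] | 88 [618.5, 38.1, 50.6] 0.8 [44, 42, 44]
90 [617.0, 38.1, 50.4] 0.8 [42, 41, 40] | 92 [615.3, 38.1, 55.9] 0.8 [83, 81, 76]
94 [613.8, 38.1, 61.8] 0.6 [140, 136, 128] | 96 [612.2, 38.1, 61.8] 0.7 [148, 143, 135]
98 [610.7, 38.1, 61.3] 0.7 [142, 138, 129] | 100 [609.1, 38.1, 61.1] 0.8 [145, 141, 133]
102 [607.5, 38.1, 61.1] 0.9 [148, 142, 134] | 104 [605.9, 38.1, 61.1] 1.3 [144, 140, 132]
106 [604.4, 38.1, 60.9] 3.2 [141, 136, 128] | 108 [602.8, 38.1, 60.7] 3.8 [146, 141, 133]
110 [601.1, 38.1, 60.5] 4.1 [139, 133, 125] | 112 [599.6, 38.2, 60.6] 4.2 [144, 140, 132]
114 [598.0, 38.2, 60.4] 39.3 [145, 141, 133] | 116 [596.3, 38.2, 59.3] 4.2 [138,
[... 2453 characters left out ...]
41]
230 [501.5, 38.5, 80.6] 0.6 [143, 96, 40] | 232 [498.3, 38.6, 77.6] 37.0 [90, 77, 60]
234 [497.8, 38.6, 80.8] 0.6 [84, 80, 75] | 236 [497.2, 37.7, 83.7] 36.2 [86, 83, 78]
238 [496.2, 37.7, 85.8] 35.9 [141, 136, 128] | 240 [494.2, 38.5, 85.4] 0.6 [143, 139, 130]
242 [492.1, 38.6, 85.2] 0.6 [143, 138, 130] | 244 [490.0, 38.6, 84.8] 0.5 [136, 132, 123]
246 [487.9, 38.6, 84.4] 0.6 [138, 134, 127] | 248 [485.8, 38.6, 84.1] 0.6 [138, 133, 126]
250 [483.7, 38.6, 83.7] 0.5 [137, 133, 125] | 252 [481.6, 38.6, 83.4] 0.6 [140, 135, 128]
254 [436.6, 39.3, 0.6] 7.5 [96, 90, 87] | 256 [434.1, 39.3, 0.7] 0.7 [100, 93, 90]
258 [431.4, 39.3, 0.7] 0.7 [96, 90, 87] | 260 [428.9, 39.4, 0.9] 0.7 [96, 89, 87]
```

Run:
```python
from h import *
z=np.load("pics/wclamp.npz");W=z["W"];p=z["p"].astype(int);s=560/784
R=Ro.from_rotvec(z["rot"]).as_matrix();T=(W-z["pos"])@R
for nm,(a,b,c,e) in dict(L=(205,375,262,460),Rr=(515,375,580,460)).items():
    t=T[int(b*s):int(e*s),int(a*s):int(c*s)].reshape(-1,3)*1000
    t=t[(t[:,0]<60)&(t[:,0]>-60)];print(nm,len(t),np.percentile(t,[0,2,25,50,75,98,100],axis=0).round(1).tolist())
    ti=t[t[:,0]>np.percentile(t[:,0],85)];print(" tip",ti.mean(0).round(1),ti[:,1].min().round(1),ti[:,1].max().round(1),ti[:,2].min().round(1),ti[:,2].max().round(1))
# bottle
z=np.load("pics/wrack.npz");W=z["W"];m=(W[...,2]>.02)&(W[...,1]<-.34)&(W[...,1]>-.6)&(W[...,0]>.4)
q=W[m];print("bottle",np.percentile(q,[1,50,99],axis=0).round(3).tolist())
# other orientation of clamp edges for yaw: mould face y range
z=np.load("pics/wclamp.npz");W=z["W"];p=z["p"].astype(int)
O=np.array([.5087,.0383,.0171]);Rc=Ro.from_euler("y",-10,degrees=True).as_matrix()
C=(W-O)@Rc*1000
for nm,lo,hi,z0,z1 in(("jawtop",55,66,68,72),("mouldtop",2,26,62,66),("fixtop",-20,1,68,72)):
    m=(C[...,0]>lo)&(C[...,0]<hi)&(C[...,2]>z0)&(C[...,2]<z1)&(abs(C[...,1])<60)
    q=C[m];(c,sz,a)=cv2.minAreaRect(q[:,:2].astype(np.float32));print(nm,len(q),np.round(c,1),np.round(sz,1),round(a,2),"z",q[:,2].mean().round(2),"x pct",np.percentile(q[:,0],[1,99]).round(1))
    for y0 in(-30,-15,0,15,30):
        g=q[abs(q[:,1]-y0)<5];print("   y",y0,np.percentile(g[:,0],[1,99]).round(1))
m=(C[...,2]>25)&(C[...,2]<58)&(C[...,0]>20)&(C[...,0]<30)&(abs(C[...,1])<34)
q=C[m];print("mould face x by y",[q[abs(q[:,1]-y)<5][:,0].mean().round(2) for y in(-30,-15,0,15,30)],[q[abs(q[:,2]-h)<4][:,0].mean().round(2) for h in(28,40,52)])
m=(C[...,2]>8)&(C[...,2]<18)&(C[...,0]>25)&(C[...,0]<36)&(abs(C[...,1])<30);print("bed z",C[m][:,2].mean(),C[m][:,0].max())
```

```text
L 2049 [[-30.2, -11.8, -56.0], [-29.0, -9.5, -53.5], [-18.5, 2.1, -45.1], [-10.0, 7.7, -42.6], [-2.5, 10.3, -42.4], [6.6, 11.0, -42.1], [9.1, 11.9, -41.9]]
 tip [  3.8   2.4 -43.5] -11.5 11.0 -54.2 -42.0
Rr 2206 [[-30.5, -11.9, 42.0], [-29.2, -9.3, 42.2], [-19.4, 2.7, 42.6], [-10.5, 7.7, 42.9], [-3.1, 10.3, 46.1], [6.5, 11.1, 54.4], [9.3, 11.7, 56.5]]
 tip [ 3.6  2.4 43.9] -11.5 11.7 42.2 54.9
bottle [[0.544, -0.519, 0.022], [0.578, -0.405, 0.14], [0.622, -0.34, 0.264]]
jawtop 776 [61.2  0.3] [71.7  9.5] 89.8 z 69.04 x pct [56.6 65.6]
   y -30 [56.5 65.5]
   y -15 [56.7 64.6]
   y 0 [56.6 65.5]
   y 15 [56.7 64.9]
   y 30 [56.7 65.7]
mouldtop 2062 [14.1  3.2] [75.9 23.7] 89.89 z 63.89 x pct [ 2.7 25.3]
   y -30 [ 2.5 25.1]
   y -15 [ 2.8 25.2]
   y 0 [ 2.7 25.1]
   y 15 [ 2.7 25.4]
   y 30 [ 3.  25.3]
fixtop 1636 [-8.2 -0.1] [18.6 83.8] 0.39 z 69.89 x pct [-16.8   0.7]
   y -30 [-16.8   0.6]
   y -15 [-16.6   0.8]
   y 0 [-16.7   0.5]
   y 15 [-16.3   0.6]
   y 30 [-16.9   0.7]
mould face x by y [np.float64(25.21), np.float64(25.22), np.float64(25.19), np.float64(25.17), np.float64(25.12)] [np.float64(25.19), np.float64(25.15), np.float64(25.19)]
bed z 14.312164452136074 31.674889446906747
```

```bash
python3 -c "
from h import *
print(plan([.5234,-.2854,.17],Rdown(.1445,-1)));print(plan([.5234,-.2854,.0805],Rdown(.1445,-1)))"
```

```text
([51.0, -6.1, 321.7], [-0.147, 0.0023, -0.0009])
([140.5, -6.2, 321.5], [-0.147, 0.0023, -0.0009])
```

Emit:
arm_command([
  {"offset": [0, -6, 321.7], "dr": [-0.147, 0.0023, 0], "gripper": 85},
  {"offset": [0, -6, 321.7], "dr": [-0.147, 0.0023, 0], "gripper": 85},
  {"offset": [0, -6, 321.7], "dr": [-0.147, 0.0023, 0], "gripper": 85},
  {"offset": [0, -6, 321.7], "dr": [-0.147, 0.0023, 0], "gripper": 85},
  {"offset": [0, -6, 321.7], "dr": [-0.147, 0.0023, 0], "gripper": 85},
  {"offset": [0, -6, 321.7], "dr": [-0.147, 0.0023, 0], "gripper": 85},
  {"offset": [0, -6, 321.7], "dr": [-0.147, 0.0023, 0], "gripper": 85},
  {"offset": [0, -6, 321.7], "dr": [-0.147, 0.0023, 0], "gripper": 85},
  {"offset": [51, -6, 321.7], "dr": [-0.147, 0.0023, 0], "gripper": 85},
  {"offset": [51, -6, 321.7], "dr": [-0.147, 0.0023, 0], "gripper": 85},
  {"offset": [51, -6, 321.7], "dr": [-0.147, 0.0023, 0], "gripper": 85},
  {"offset": [51, -6, 321.7], "dr": [-0.147, 0.0023, 0], "gripper": 85},
])

```text
t: 3.53
tool_pos: [0.5232, -0.2838, 0.1687]
ee_rot: [1.101, 1.277, -1.101]
force: [0.2, 0.0, 0.1]
width: 0.0849
```

```bash
python3 -c "
from h import *
s=status.sense();print(s['tool_pos'])
print(plan([.5234,-.2854,.0805],Rdown(.1445,-1)))"
```

```text
[ 0.52319389 -0.28375878  0.16869706]
([88.2, 0.1, 1.8], [0.0017, -0.002, 0.0016])
```

Emit:
arm_command([
  {"offset": [30, 0, 1.5], "dr": [0.0017, 0, 0], "gripper": 85},
  {"offset": [60, 0, 1.5], "dr": [0.0017, 0, 0], "gripper": 85},
  {"offset": [80, 0, 1.5], "dr": [0.0017, 0, 0], "gripper": 85},
  {"offset": [88, 0, 1.5], "dr": [0.0017, 0, 0], "gripper": 85},
  {"offset": [88, 0, 1.5], "dr": [0.0017, 0, 0], "gripper": 50},
  {"offset": [88, 0, 1.5], "dr": [0.0017, 0, 0], "gripper": 50},
  {"offset": [88, 0, 1.5], "dr": [0.0017, 0, 0], "gripper": 50},
  {"offset": [88, 0, 1.5], "dr": [0.0017, 0, 0], "gripper": 50},
  {"offset": [88, 0, 1.5], "dr": [0.0017, 0, 0], "gripper": 50},
  {"offset": [88, 0, 1.5], "dr": [0.0017, 0, 0], "gripper": 50},
])

```text
t: 4.37
tool_pos: [0.5259, -0.286, 0.0843]
ee_rot: [1.102, 1.27, -1.1]
force: [-0.2, 1.1, 6.5]
width: 0.0573
```

```bash
python3 -c "
from h import *
snap('wg1')"
```

```text
4.3667 [ 0.5259 -0.286   0.0843] [-0.16  1.1   6.47] 0.0572877677499803
```

View pics/wg1.png

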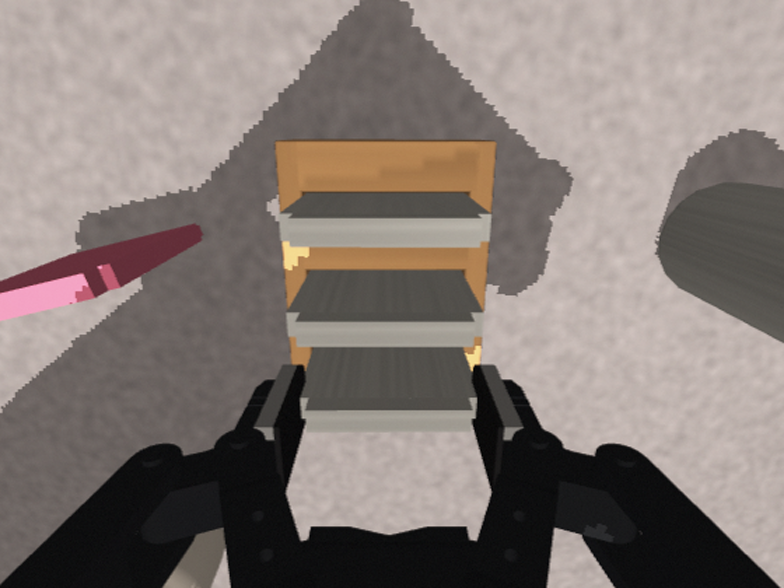

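Emit:
arm_command([
  {"offset": [0, 0, 0], "dr": [0, 0, 0], "gripper": 50},
  {"offset": [0, 0, 0], "dr": [0, 0, 0], "gripper": 50},
  {"offset": [0, 0, 0], "dr": [0, 0, 0], "gripper": 50},
])

```text
t: 4.67
tool_pos: [0.5259, -0.286, 0.0843]
ee_rot: [1.102, 1.27, -1.1]
force: [-0.6, 0.0, 6.8]
width: 0.0575
```

Run:
```python
from h import *
s,p,d,W=snap('wg1b')
print(s["torque"])
R=Ro.from_rotvec(s["ee_rot"]).as_matrix();T=(W-s["tool_pos"])@R*1000;k=560/784
for a,b,c,e in((255,360,305,440),(475,360,525,440)):
    t=T[int(b*k):int(e*k),int(a*k):int(c*k)].reshape(-1,3);t=t[(t[:,0]<30)&(t[:,0]>-40)]
    print(np.percentile(t,[1,50,99],axis=0).round(1).tolist())
m=(W[...,2]>.078)&(W[...,2]<.1)&(abs(W[...,1]+.285)<.024)
for x in(.523,.553,.583):
    q=W[m&(abs(W[...,0]-x)<.012)]; print(len(q),np.percentile(q,[2,50,98],axis=0).round(4).tolist())
```

```text
4.6667 [ 0.5259 -0.286   0.0843] [-0.65  0.    6.85] 0.057454163706417385
[0.25806124 0.02234407 0.01781882]
[[-25.6, -8.8, -41.0], [-4.8, 9.7, -30.8], [12.3, 11.7, -28.2]]
[[-25.6, -8.7, 28.4], [-5.0, 9.5, 30.9], [12.2, 11.5, 41.4]]
2684 [[0.5179, -0.308, 0.0783], [0.5253, -0.2849, 0.0843], [0.5308, -0.262, 0.0856]]
2741 [[0.5477, -0.3059, 0.0785], [0.5547, -0.284, 0.0844], [0.5604, -0.262, 0.0857]]
2674 [[0.5778, -0.302, 0.0789], [0.5841, -0.2819, 0.0845], [0.5898, -0.2618, 0.0858]]
```

Emit:
arm_command([
  {"offset": [0, 0, 0], "dr": [0, 0, 0], "gripper": 70},
  {"offset": [0, 0, 0], "dr": [0, 0, 0], "gripper": 70},
  {"offset": [4, 0, 0], "dr": [0, 0, 0], "gripper": 70},
  {"offset": [8, 0, 0], "dr": [0, 0, 0], "gripper": 70},
  {"offset": [8, 0, 0], "dr": [0, 0, 0], "gripper": 70},
  {"offset": [8, 0, 0], "dr": [0, 0, 0], "gripper": 70},
])

```text
t: 5.22
tool_pos: [0.5236, -0.2848, 0.0723]
ee_rot: [1.102, 1.277, -1.102]
force: [0.5, -0.4, -0.6]
width: 0.07
```

Run:
```python
from h import *
s,p,d,W=snap('wg1c')
print(s["torque"],plan([.5234,-.2854,.0725],Rdown(.1445,-1)))
R=Ro.from_rotvec(s["ee_rot"]).as_matrix();T=(W-s["tool_pos"])@R*1000
m=(W[...,2]>.074)&(W[...,2]<.1)&(abs(W[...,1]+.285)<.034)
for x in(.523,.553,.583):
    q=W[m&(abs(W[...,0]-x)<.012)];hi=q[q[:,2]>np.percentile(q[:,2],90)-.0025]; print(len(q),cv2.minAreaRect((hi[:,:2]*1000).astype(np.float32)),hi[:,2].mean())
```

```text
5.2167 [ 0.5236 -0.2848  0.0723] [ 0.47 -0.39 -0.64] 0.07004144835117343
[-5.47345588e-02 -3.36491365e-02 -6.67483241e-05] ([0.2, -0.5, 0.3], [0.0008, -0.0011, 0.0007])
4617 ((523.2444458007812, -284.9130859375), (11.425921440124512, 71.01079559326172), 10.759944915771484) 0.08466767933278146
4548 ((553.263427734375, -281.0100402832031), (8.954764366149902, 52.315589904785156), 8.223991394042969) 0.08445276334123179
4389 ((582.870849609375, -276.8041076660156), (8.588082313537598, 52.06227111816406), 8.09951114654541) 0.08450015722648202
```

View pics/wg1c.png

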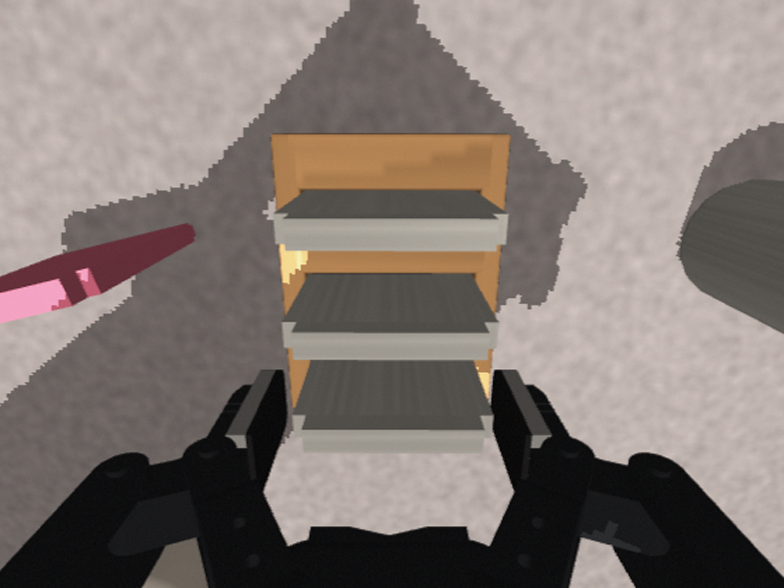

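Emit:
arm_command([
  {"offset": [0, 0, 0.4], "dr": [0, 0, 0], "gripper": 56},
  {"offset": [0, 0, 0.4], "dr": [0, 0, 0], "gripper": 54},
  {"offset": [0, 0, 0.4], "dr": [0, 0, 0], "gripper": 50},
  {"offset": [-1, 0, 0.4], "dr": [0, 0, 0], "gripper": 50},
  {"offset": [-2, 0, 0.4], "dr": [0, 0, 0], "gripper": 50},
  {"offset": [-2, 0, 0.4], "dr": [0, 0, 0], "gripper": 50},
])

```text
t: 5.77
tool_pos: [0.5241, -0.2855, 0.0753]
ee_rot: [1.102, 1.275, -1.101]
force: [0.3, 0.5, -0.9]
width: 0.0586
```

Run:
```python
from h import *
s,p,d,W=snap('wg1d')
print(s["torque"],Ro.from_rotvec(s["ee_rot"]).as_matrix().round(3).tolist())
```

```text
5.7667 [ 0.5241 -0.2855  0.0753] [ 0.29  0.49 -0.87] 0.0586391047153179
[-0.0283463  -0.03192572  0.01821496] [[-0.0, 0.989, 0.145], [0.001, 0.145, -0.989], [-1.0, 0.0, -0.001]]
```

View pics/wg1d.png

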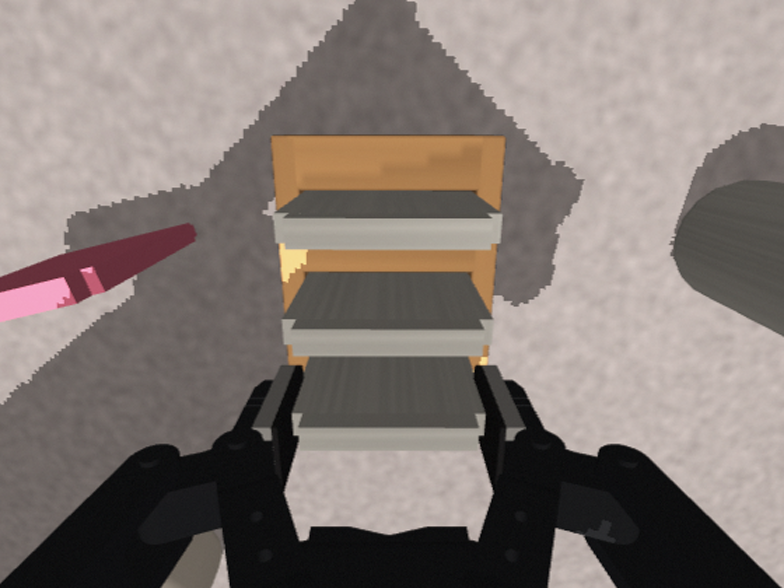

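Emit:
arm_command([
  {"offset": [-10, 0, 0], "dr": [0, 0, 0], "gripper": 50},
  {"offset": [-25, 0, 0], "dr": [0, 0, 0], "gripper": 50},
  {"offset": [-60, 0, 0], "dr": [0, 0, 0], "gripper": 50},
  {"offset": [-100, 0, 0], "dr": [0, 0, 0], "gripper": 50},
  {"offset": [-140, 0, 0], "dr": [0, 0, 0], "gripper": 50},
  {"offset": [-150, 0, 0], "dr": [0, 0, 0], "gripper": 50},
  {"offset": [-150, 0, 0], "dr": [0, 0, 0], "gripper": 50},
])

```text
t: 6.4
tool_pos: [0.5264, -0.2871, 0.2319]
ee_rot: [1.101, 1.264, -1.098]
force: [1.2, -0.6, 0.2]
width: 0.058
```

```bash
cat >> h.py <<'E'
O=np.array([.5087,.0384,.0171]);TL=-np.radians(10);Rc=Ro.from_euler("y",TL).as_matrix();RT=Rdown(0,-1,TL)
def cl(x,y,z): return O+Rc@(np.array([x,y,z])/1000)
E
python3 - <<'E'
from h import *
s=status.sense();print(s["tool_pos"],s["width"],s["force"])
print(plan(cl(32.7,0,90+69),RT)); print(cl(32.7,0,159))
E
```

```text
[ 0.52642488 -0.28710272  0.23189046] 0.05797000797605276 [ 1.22284617 -0.56516738  0.24489673]
([50.6, 33.7, -324.3], [0.1455, -0.0066, 0.1658])
[0.51329315 0.0384     0.17936273]
```

Emit:
arm_command([
  {"offset": [0, 34, -324], "dr": [0.1455, 0, 0.1658], "gripper": 50},
  {"offset": [0, 34, -324], "dr": [0.1455, 0, 0.1658], "gripper": 50},
  {"offset": [0, 34, -324], "dr": [0.1455, 0, 0.1658], "gripper": 50},
  {"offset": [0, 34, -324], "dr": [0.1455, 0, 0.1658], "gripper": 50},
  {"offset": [0, 34, -324], "dr": [0.1455, 0, 0.1658], "gripper": 50},
  {"offset": [0, 34, -324], "dr": [0.1455, 0, 0.1658], "gripper": 50},
  {"offset": [0, 34, -324], "dr": [0.1455, 0, 0.1658], "gripper": 50},
  {"offset": [0, 34, -324], "dr": [0.1455, 0, 0.1658], "gripper": 50},
  {"offset": [10, 34, -324], "dr": [0.1455, 0, 0.1658], "gripper": 50},
  {"offset": [25, 34, -324], "dr": [0.1455, 0, 0.1658], "gripper": 50},
  {"offset": [40, 34, -324], "dr": [0.1455, 0, 0.1658], "gripper": 50},
  {"offset": [40, 34, -324], "dr": [0.1455, 0, 0.1658], "gripper": 50},
  {"offset": [40, 34, -324], "dr": [0.1455, 0, 0.1658], "gripper": 50},
])

```text
t: 7.48
tool_pos: [0.5093, 0.0397, 0.1827]
ee_rot: [1.29, 1.099, -1.085]
force: [0.2, 0.3, -0.1]
width: 0.0582
```

Run:
```python
from h import *
s,p,d,W=snap("wc1")
C=(W-O)@Rc*1000
R=Ro.from_rotvec(s["ee_rot"]).as_matrix();T=(W-s["tool_pos"])@R*1000
print("tcp in clamp",((s["tool_pos"]-O)@Rc*1000).round(1),(Rc.T@R).round(3).tolist(),s["width"])
m=(abs(T[...,2])<24)&(T[...,0]>-20)&(T[...,0]<60)&(abs(T[...,1])<9);q=T[m];c=C[m]
print(len(q),"top x",np.percentile(q,[1,50,99],axis=0).round(1).tolist())
hi=q[q[:,0]<np.percentile(q[:,0],3)+2.5];print("tool-frame top rect (y,z)",cv2.minAreaRect(hi[:,1:].astype(np.float32)),hi[:,0].mean())
print(plan(cl(32.7,0,90+69),RT))
```

```text
7.4833 [0.5093 0.0397 0.1827] [ 0.16  0.28 -0.09] 0.0581878283610472
tcp in clamp [ 29.4   1.3 162.9] [[-0.015, 1.0, -0.002], [0.012, -0.002, -1.0], [-1.0, -0.015, -0.012]] 0.0581878283610472
9079 top x [[-11.9, -4.3, -23.5], [5.8, 3.3, -0.1], [58.4, 4.2, 23.5]]
tool-frame top rect (y,z) ((-0.5667781829833984, 0.0025482177734375), (47.993900299072266, 10.23420524597168), 89.7914810180664) -10.919608692041251
([5.3, 2.2, 1.2], [-0.0021, -0.0122, 0.0118])
```

View pics/wc1.png

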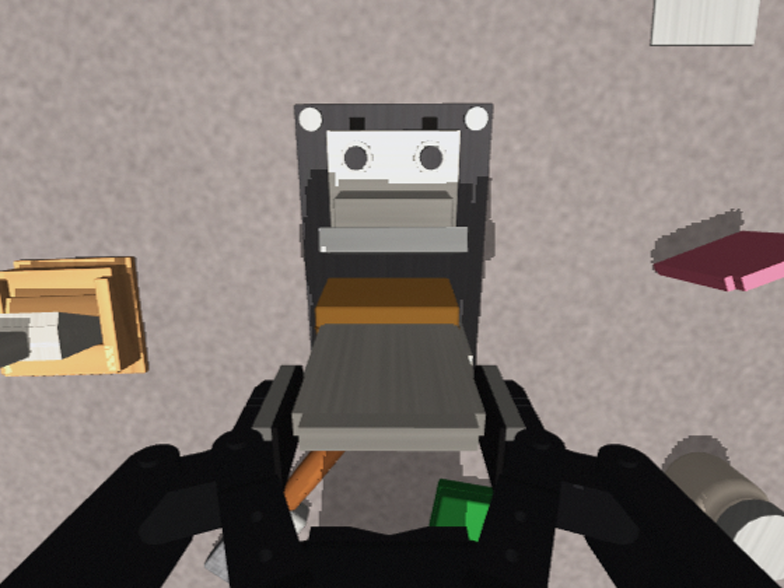

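Emit:
arm_command([
  {"offset": [5, 2.2, 1.2], "dr": [-0.002, -0.0122, 0.0118], "gripper": 50},
  {"offset": [5, 2.2, 1.2], "dr": [-0.002, -0.0122, 0.0118], "gripper": 50},
  {"offset": [5, 2.2, 1.2], "dr": [-0.002, -0.0122, 0.0118], "gripper": 50},
  {"offset": [5, 2.2, 1.2], "dr": [-0.002, -0.0122, 0.0118], "gripper": 50},
])

```text
t: 7.87
tool_pos: [0.5142, 0.0386, 0.1814]
ee_rot: [1.288, 1.077, -1.077]
force: [1.0, -0.6, -1.3]
width: 0.0584
```

```bash
cat >> h.py <<'E'
def where():
    s=status.sense();R=Ro.from_rotvec(s["ee_rot"]).as_matrix()
    print("t",round(s["t"],2),"clamp",((s["tool_pos"]-O)@Rc*1000).round(1),"rot err",Ro.from_matrix(R.T@RT).as_rotvec().round(4),"Fc",(s["force"]@Rc).round(1),"T",s["torque"].round(2),"w",round(s["width"]*1000,1))
E
python3 - <<'E'
from h import *
where();print(plan(cl(32.7,0,92),RT))
E
```

```text
t 7.87 clamp [ 34.    0.2 160.8] rot err [ 0.0001 -0.0001 -0.0033] Fc [ 0.7 -0.6 -1.4] T [-0.01  0.13 -0.03] w 58.4
([68.8, -1.5, 0.2], [0.0001, -0.0001, -0.0033])
```

Emit:
arm_command([
  {"offset": [20, -1.4, 0], "dr": [0, 0, -0.003], "gripper": 50},
  {"offset": [40, -1.4, 0], "dr": [0, 0, -0.003], "gripper": 50},
  {"offset": [55, -1.4, 0], "dr": [0, 0, -0.003], "gripper": 50},
  {"offset": [64, -1.4, 0], "dr": [0, 0, -0.003], "gripper": 50},
  {"offset": [68, -1.4, 0], "dr": [0, 0, -0.003], "gripper": 50},
  {"offset": [68, -1.4, 0], "dr": [0, 0, -0.003], "gripper": 50},
])

```text
t: 8.37
tool_pos: [0.5243, 0.0387, 0.113]
ee_rot: [1.286, 1.081, -1.081]
force: [0.6, -0.0, -1.1]
width: 0.0583
```

Run:
```python
from h import *
where();print(plan(cl(32.7,0,81),RT));snap("wc1b")
```

```text
t 8.37 clamp [32.   0.3 91.8] rot err [ 0.0002 -0.0002  0.0018] Fc [ 0.4 -0.  -1.1] T [0.03 0.12 0.02] w 58.3
([10.8, 0.7, 0.3], [0.0002, -0.0002, 0.0018])
8.3667 [0.5243 0.0387 0.113 ] [ 0.6  -0.04 -1.05] 0.0583036519984458
```

View pics/wc1b.png

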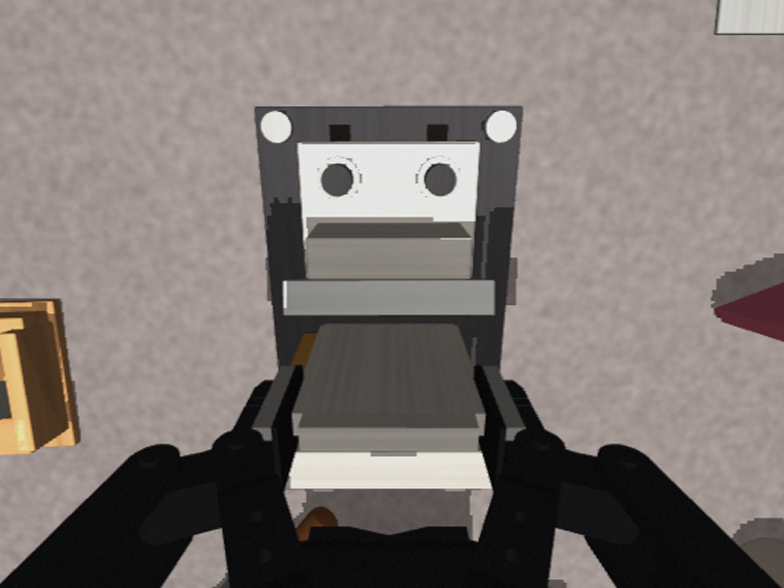

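The plate's lower edge is in the gap (row ~325, clear of the jaw's top strip at rows 280–315). I'll lower it to the bed.

Emit:
arm_command([
  {"offset": [4, 0.5, 0.2], "dr": [0, 0, 0], "gripper": 50},
  {"offset": [7, 0.5, 0.2], "dr": [0, 0, 0], "gripper": 50},
  {"offset": [9, 0.5, 0.2], "dr": [0, 0, 0], "gripper": 50},
  {"offset": [11, 0.5, 0.2], "dr": [0, 0, 0], "gripper": 50},
  {"offset": [12, 0.5, 0.2], "dr": [0, 0, 0], "gripper": 50},
  {"offset": [12, 0.5, 0.2], "dr": [0, 0, 0], "gripper": 50},
])

```text
t: 8.92
tool_pos: [0.5275, 0.0385, 0.1026]
ee_rot: [1.287, 1.08, -1.079]
force: [-0.3, 0.0, 2.4]
width: 0.0582
```

Run:
```python
from h import *
where()
```

```text
t 8.92 clamp [33.4  0.1 80.9] rot err [ 0.0004 -0.0001 -0.0003] Fc [0.1 0.  2.4] T [-0.02  0.22  0.03] w 58.2
```

Emit:
arm_command([
  {"offset": [0, -1.5, 0], "dr": [0, 0, 0], "gripper": 50},
  {"offset": [0, -3, 0], "dr": [0, 0, 0], "gripper": 50},
  {"offset": [0, -4, 0], "dr": [0, 0, 0], "gripper": 50},
  {"offset": [0, -5, 0], "dr": [0, 0, 0], "gripper": 50},
  {"offset": [0, -6, 0], "dr": [0, 0, 0], "gripper": 50},
  {"offset": [0, -6, 0], "dr": [0, 0, 0], "gripper": 50},
])

```text
t: 9.42
tool_pos: [0.5228, 0.0386, 0.1018]
ee_rot: [1.288, 1.076, -1.076]
force: [5.7, 0.4, -1.1]
width: 0.0586
```

Run:
```python
from h import *
where()
```

```text
t 9.42 clamp [28.6  0.2 81. ] rot err [ 0.0005 -0.0001 -0.0047] Fc [ 5.4  0.4 -2. ] T [ 0.11 -0.85  0.12] w 58.6
```

Emit:
arm_command([
  {"offset": [0, -5.5, 0], "dr": [0, 0, 0], "gripper": 62},
  {"offset": [0, 0.5, 0], "dr": [0, 0, 0], "gripper": 72},
  {"offset": [0, 0.5, 0], "dr": [0, 0, 0], "gripper": 80},
  {"offset": [-15, 0.5, 0], "dr": [0, 0, 0], "gripper": 80},
  {"offset": [-50, 0.5, 0], "dr": [0, 0, 0], "gripper": 85},
  {"offset": [-90, 0.5, 0], "dr": [0, 0, 0], "gripper": 85},
  {"offset": [-110, 0.5, 0], "dr": [0, 0, 0], "gripper": 85},
  {"offset": [-110, 0.5, 0], "dr": [0, 0, 0], "gripper": 85},
  {"offset": [-110, 0.5, 0], "dr": [0, 0, 0], "gripper": 85},
])

```text
t: 10.17
tool_pos: [0.5033, 0.0385, 0.2109]
ee_rot: [1.287, 1.078, -1.078]
force: [0.7, -0.1, 0.0]
width: 0.0849
```

Run:
```python
from h import *
where();snap("wc2")
```

```text
t 10.17 clamp [2.840e+01 1.000e-01 1.918e+02] rot err [ 0.0004  0.     -0.0025] Fc [ 0.7 -0.1 -0.1] T [0.01 0.07 0.02] w 84.9
10.1667 [0.5033 0.0385 0.2109] [ 0.66 -0.13  0.02] 0.08487130955358052
```

View pics/wc2.png

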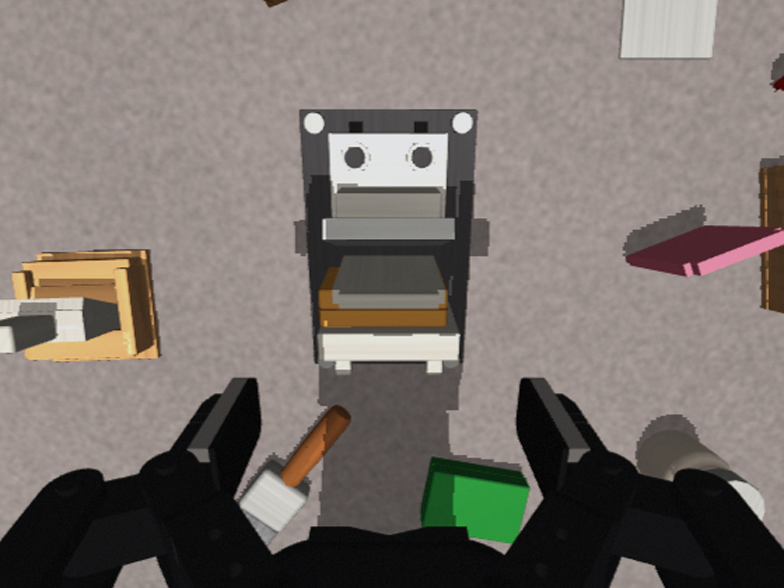

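Plate 1 stands against the mould (plate at rows 257–305). The gap to the jaw is visible at rows 242–257. I'll measure what remains of it.

Run:
```python
from h import *
z=np.load("pics/wc2.npz");W=z["W"];C=(W-O)@Rc*1000
def st(nm,m):
    q=C[m];print(nm,len(q),np.percentile(q,[1,50,99],axis=0).round(1).tolist())
    return q
v=abs(C[...,1])<45
st("fixtop",v&(C[...,0]<3)&(abs(C[...,2]-70)<1.5))
st("mouldtop",v&(C[...,0]>0)&(C[...,0]<26)&(abs(C[...,2]-64)<1.5))
st("platetop",v&(C[...,0]>15)&(C[...,0]<40)&(C[...,2]>90.5))
for h in(24,34,44,54,64,74,84):
    q=C[v&(abs(C[...,1])<22)&(C[...,0]>20)&(C[...,0]<40)&(abs(C[...,2]-h-1)<3)]
    print("face at z",h,len(q),q[:,0].mean().round(2) if len(q) else None, [q[abs(q[:,1]-y)<7][:,0].mean().round(2) for y in(-15,0,15)])
j=st("jawtop",v&(C[...,0]>52)&(C[...,0]<68)&(C[...,2]>65)&(C[...,2]<73)&(abs(C[...,1])<34))
cfit=np.polyfit(j[:,0],j[:,2],1);print("jawtop fit",cfit)
print("bed",C[v&(abs(C[...,1])<25)&(C[...,0]>30)&(C[...,0]<50)&(C[...,2]<18)&(C[...,2]>8)][:,[0,2]].round(1)[::12].tolist()[:25])
```

```text
fixtop 1989 [[-17.5, -41.1, 68.6], [-8.1, -0.6, 69.9], [0.6, 40.8, 71.2]]
mouldtop 1381 [[0.0, -34.2, 62.6], [8.4, 6.1, 63.9], [24.4, 40.4, 65.4]]
platetop 12029 [[18.1, -44.5, 91.2], [38.2, 0.2, 244.4], [39.9, 44.6, 256.7]]
face at z 24 90 34.11 [np.float64(34.08), np.float64(34.15), np.float64(34.09)]
face at z 34 95 33.88 [np.float64(33.89), np.float64(33.86), np.float64(33.87)]
face at z 44 105 33.64 [np.float64(33.69), np.float64(33.6), np.float64(33.65)]
face at z 54 128 33.47 [np.float64(33.45), np.float64(33.49), np.float64(33.46)]
face at z 64 142 33.26 [np.float64(33.31), np.float64(33.26), np.float64(33.23)]
face at z 74 152 33.06 [np.float64(33.06), np.float64(33.06), np.float64(33.04)]
face at z 84 158 32.88 [np.float64(32.91), np.float64(32.92), np.float64(32.81)]
jawtop 1464 [[55.4, -33.2, 65.5], [62.1, -0.5, 68.0], [67.9, 33.5, 70.6]]
jawtop fit [-0.2035152  80.65820663]
bed [[39.7, 13.9], [39.7, 14.0], [39.9, 14.7], [39.8, 14.2], [39.6, 13.4], [38.6, 13.5], [38.7, 13.9], [39.1, 15.5], [38.9, 14.7], [37.7, 14.0], [37.6, 13.4], [37.5, 13.0], [37.6, 13.4], [37.7, 13.7], [36.7, 13.7], [36.8, 14.1], [36.8, 14.2], [36.5, 12.7], [35.9, 14.2], [35.5, 12.7], [35.8, 13.8], [35.4, 12.2], [35.0, 14.8], [35.1, 14.9], [34.6, 13.2]]
```

Run:
```python
from h import *
z=np.load("pics/wc2.npz");W=z["W"];C=(W-O)@Rc*1000
for c in(265,275,285,295):
    print([C[r,c][[0,2]].round(1).tolist() for r in range(166,186)])
```

```text
[[60.0, 69.1], [59.2, 69.2], [58.7, 70.2], [57.8, 69.5], [56.9, 69.2], [55.7, 67.4], [52.1, 55.3], [48.5, 43.3], [44.2, 29.0], [39.8, 14.3], [38.9, 14.6], [37.6, 13.2], [36.6, 13.3], [35.5, 12.8], [35.0, 14.5], [34.1, 14.9], [32.7, 13.4], [34.2, 22.6], [33.5, 23.7], [33.8, 28.1]]
[[60.1, 69.5], [59.3, 69.7], [58.5, 69.4], [57.7, 69.2], [57.0, 69.5], [55.4, 66.1], [52.1, 55.2], [48.1, 41.8], [44.2, 28.9], [39.9, 14.7], [38.5, 13.1], [37.7, 13.7], [36.5, 12.9], [35.7, 13.7], [35.1, 15.2], [34.0, 14.4], [32.9, 14.2], [34.1, 22.3], [34.0, 25.4], [34.1, 29.2]]
[[59.8, 68.2], [59.2, 69.2], [58.3, 68.5], [57.7, 69.4], [56.9, 69.0], [55.5, 66.5], [51.8, 54.0], [48.3, 42.5], [44.2, 28.7], [39.6, 13.5], [38.7, 13.9], [38.0, 14.8], [37.0, 14.8], [35.7, 13.4], [34.5, 12.5], [33.8, 13.8], [34.2, 19.1], [34.0, 21.8], [34.4, 26.7], [34.1, 29.2]]
[[60.0, 69.2], [59.2, 69.1], [58.6, 69.9], [57.9, 70.2], [57.1, 70.1], [55.5, 66.6], [52.0, 54.9], [48.4, 42.8], [43.8, 27.2], [39.9, 15.0], [38.8, 14.3], [37.8, 14.1], [36.9, 14.3], [35.8, 13.9], [35.0, 14.5], [34.0, 14.5], [34.0, 18.2], [34.1, 22.3], [33.9, 24.9], [34.1, 29.2]]
```

```bash
python3 -c "
from h import *
print(plan([.5903,-.2757,.21],Rdown(.1445,-1)));print(plan([.5903,-.2757,.125],Rdown(.1445,-1)))"
```

```text
([14.0, 86.7, 314.3], [-0.1438, 0.0124, -0.1732])
([97.8, 72.0, 314.3], [-0.1438, 0.0124, -0.1732])
```

Emit:
arm_command([
  {"offset": [14, 87, 314], "dr": [-0.1438, 0.0124, -0.1732], "gripper": 80},
  {"offset": [14, 87, 314], "dr": [-0.1438, 0.0124, -0.1732], "gripper": 80},
  {"offset": [14, 87, 314], "dr": [-0.1438, 0.0124, -0.1732], "gripper": 80},
  {"offset": [14, 87, 314], "dr": [-0.1438, 0.0124, -0.1732], "gripper": 80},
  {"offset": [14, 87, 314], "dr": [-0.1438, 0.0124, -0.1732], "gripper": 80},
  {"offset": [14, 87, 314], "dr": [-0.1438, 0.0124, -0.1732], "gripper": 80},
  {"offset": [14, 87, 314], "dr": [-0.1438, 0.0124, -0.1732], "gripper": 80},
  {"offset": [14, 87, 314], "dr": [-0.1438, 0.0124, -0.1732], "gripper": 80},
  {"offset": [14, 87, 314], "dr": [-0.1438, 0.0124, -0.1732], "gripper": 80},
  {"offset": [50, 80, 314], "dr": [-0.1438, 0.0124, -0.1732], "gripper": 80},
  {"offset": [85, 74, 314], "dr": [-0.1438, 0.0124, -0.1732], "gripper": 80},
  {"offset": [85, 74, 314], "dr": [-0.1438, 0.0124, -0.1732], "gripper": 80},
  {"offset": [85, 74, 314], "dr": [-0.1438, 0.0124, -0.1732], "gripper": 80},
])

```text
t: 11.3
tool_pos: [0.5877, -0.2736, 0.1334]
ee_rot: [1.102, 1.284, -1.105]
force: [1.3, -0.1, 1.0]
width: 0.08
```

```bash
python3 -c "
from h import *
print(status.sense()['tool_pos']);print(plan([.5903,-.2757,.0735],Rdown(.1445,-1)))"
```

```text
[ 0.58770099 -0.27364972  0.13343116]
([59.9, 2.7, 2.8], [0.0002, -0.0061, 0.0072])
```

Emit:
arm_command([
  {"offset": [25, 2, 2.2], "dr": [0, -0.004, 0.004], "gripper": 80},
  {"offset": [50, 2, 2.2], "dr": [0, -0.004, 0.004], "gripper": 75},
  {"offset": [58, 2, 2.2], "dr": [0, -0.004, 0.004], "gripper": 70},
  {"offset": [58, 2, 2.2], "dr": [0, -0.004, 0.004], "gripper": 70},
  {"offset": [58, 2, 2.2], "dr": [0, -0.004, 0.004], "gripper": 70},
  {"offset": [58, 2, 2.2], "dr": [0, -0.004, 0.004], "gripper": 70},
])

```text
t: 11.8
tool_pos: [0.5941, -0.2779, 0.083]
ee_rot: [1.101, 1.264, -1.099]
force: [-0.6, 0.5, 0.7]
width: 0.0696
```

```bash
python3 -c "
from h import *
print(plan([.5903,-.2757,.0735],Rdown(.1445,-1)));snap('wg2')"
```

```text
([9.5, -3.5, -2.8], [0.0003, 0.0064, -0.0074])
11.8 [ 0.5941 -0.2779  0.083 ] [-0.59  0.51  0.7 ] 0.06959864732900493
```

View pics/wg2.png

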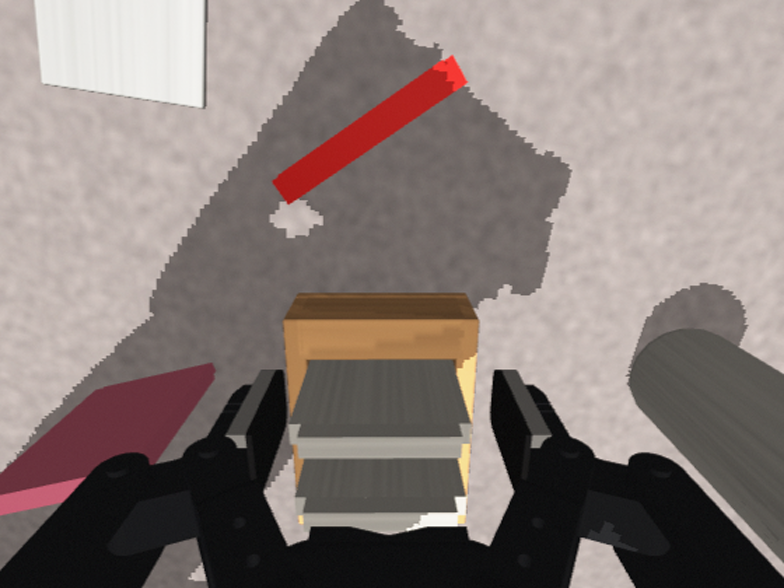

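Emit:
arm_command([
  {"offset": [0, 0, 0], "dr": [0, 0, 0], "gripper": 70},
  {"offset": [0, 0, 0], "dr": [0, 0, 0], "gripper": 70},
  {"offset": [0, 0, 0], "dr": [0, 0, 0], "gripper": 70},
])

```text
t: 12.1
tool_pos: [0.5931, -0.2776, 0.0814]
ee_rot: [1.102, 1.266, -1.1]
force: [-0.7, -0.8, -0.4]
width: 0.0698
```

```bash
python3 -c "
from h import *
print(plan([.5903,-.2757,.0735],Rdown(.1445,-1)),status.sense()['tool_pos'])"
```

```text
([7.9, -2.5, -2.3], [0.0, 0.005, -0.0057]) [ 0.5931012  -0.27755911  0.08139536]
```

Emit:
arm_command([
  {"offset": [2, 0, 0], "dr": [0, 0, 0], "gripper": 70},
  {"offset": [2, 0, 0], "dr": [0, 0, 0], "gripper": 70},
  {"offset": [2, 0, 0], "dr": [0, 0, 0], "gripper": 70},
  {"offset": [2, 0, 0], "dr": [0, 0, 0], "gripper": 70},
  {"offset": [2, 0, 0], "dr": [0, 0, 0], "gripper": 70},
  {"offset": [2, 0, 0], "dr": [0, 0, 0], "gripper": 70},
  {"offset": [2, 0, 0], "dr": [0, 0, 0], "gripper": 70},
  {"offset": [2, 0, 0], "dr": [0, 0, 0], "gripper": 70},
])

```text
t: 12.77
tool_pos: [0.5927, -0.2773, 0.0784]
ee_rot: [1.102, 1.268, -1.1]
force: [-0.3, -0.7, -0.0]
width: 0.0701
```

```bash
python3 -c "
from h import *
print(plan([.5903,-.2757,.0735],Rdown(.1445,-1)),status.sense()['tool_pos'],status.sense()['joint_vel'])"
```

```text
([4.9, -2.2, -2.0], [0.0, 0.0041, -0.0045]) [ 0.59271299 -0.27734158  0.07840109] [ 0.00015456 -0.00068973  0.00031146  0.00021789  0.00124923  0.00190007]
```

Emit:
arm_command([
  {"offset": [4.5, -2.2, -2], "dr": [0, 0.004, -0.0045], "gripper": 70},
  {"offset": [4.5, -2.2, -2], "dr": [0, 0.004, -0.0045], "gripper": 70},
  {"offset": [4.5, -2.2, -2], "dr": [0, 0.004, -0.0045], "gripper": 70},
  {"offset": [4.5, -2.2, -2], "dr": [0, 0.004, -0.0045], "gripper": 70},
])

```text
t: 13.1
tool_pos: [0.5901, -0.2756, 0.0737]
ee_rot: [1.102, 1.274, -1.102]
force: [-0.2, -0.3, -0.8]
width: 0.0702
```

```bash
python3 -c "
from h import *
print(plan([.5903,-.2757,.0735],Rdown(.1445,-1)),status.sense()['tool_pos'],status.sense()['joint_vel'])"
```

```text
([0.2, 0.2, 0.1], [-0.0, -0.0002, 0.0002]) [ 0.59013058 -0.27559763  0.07365535] [-0.00061168 -0.00113721 -0.00707617 -0.00023969  0.00095983 -0.00185113]
```

Now it's on target, so I'll close on plate 2 and lift.

Emit:
arm_command([
  {"offset": [0, 0, 0], "dr": [0, 0, 0], "gripper": 56},
  {"offset": [0, 0, 0], "dr": [0, 0, 0], "gripper": 54},
  {"offset": [0, 0, 0], "dr": [0, 0, 0], "gripper": 50},
  {"offset": [-1, 0, 0], "dr": [0, 0, 0], "gripper": 50},
  {"offset": [-2, 0, 0], "dr": [0, 0, 0], "gripper": 50},
  {"offset": [-2, 0, 0], "dr": [0, 0, 0], "gripper": 50},
])

```text
t: 13.6
tool_pos: [0.5901, -0.2756, 0.0757]
ee_rot: [1.102, 1.274, -1.102]
force: [-0.2, -0.8, -2.0]
width: 0.0581
```

```bash
python3 -c "
from h import *
snap('wg2b')"
```

```text
13.6 [ 0.5901 -0.2756  0.0757] [-0.18 -0.76 -2.01] 0.05813446931328752
```

View pics/wg2b.png

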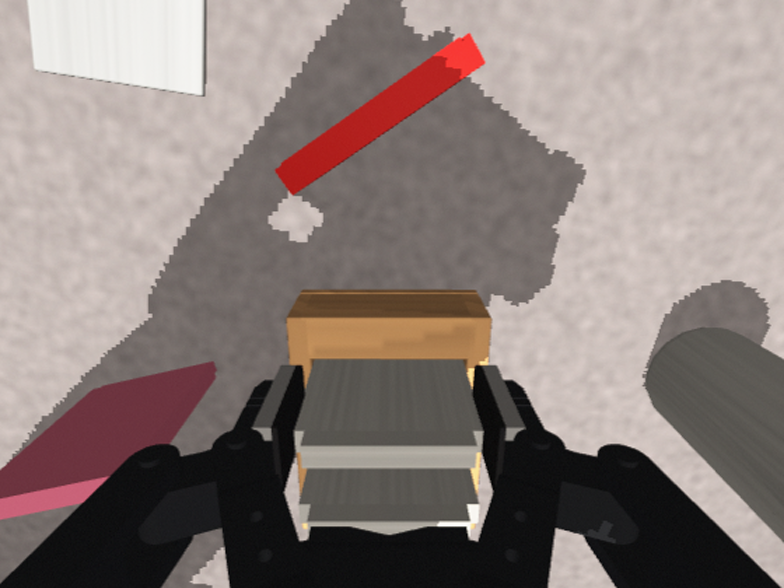

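The jaws hold the rear plate (plate top at rows 445–468), with the middle plate clear behind it. Lifting.

Emit:
arm_command([
  {"offset": [-10, 0, 0], "dr": [0, 0, 0], "gripper": 50},
  {"offset": [-25, 0, 0], "dr": [0, 0, 0], "gripper": 50},
  {"offset": [-60, 0, 0], "dr": [0, 0, 0], "gripper": 50},
  {"offset": [-100, 0, 0], "dr": [0, 0, 0], "gripper": 50},
  {"offset": [-135, 0, 0], "dr": [0, 0, 0], "gripper": 50},
  {"offset": [-140, 0, 0], "dr": [0, 0, 0], "gripper": 50},
  {"offset": [-140, 0, 0], "dr": [0, 0, 0], "gripper": 50},
  {"offset": [-140, 0, 0], "dr": [0, 0, 0], "gripper": 50},
])

```text
t: 14.32
tool_pos: [0.5902, -0.2757, 0.217]
ee_rot: [1.102, 1.273, -1.102]
force: [-0.1, 0.6, -1.8]
width: 0.0581
```

Run:
```python
from h import *
s,p,d,W=snap("wl2")
R=Ro.from_rotvec(s["ee_rot"]).as_matrix();T=(W-s["tool_pos"])@R*1000
m=(abs(T[...,2])<24)&(T[...,0]>-20)&(T[...,0]<62)&(T[...,1]>-16)&(T[...,1]<2)
q=T[m];hi=q[q[:,0]<np.percentile(q[:,0],2)+2.5];print(cv2.minAreaRect(hi[:,1:].astype(np.float32)),hi[:,0].mean())
for x in(5,15,30,45,58):
    g=q[abs(q[:,0]-x)<3];print(x,len(g),g[:,1].mean().round(2) if len(g) else 0)
print(plan(cl(42,0,165),RT))
```

```text
14.3167 [ 0.5902 -0.2757  0.217 ] [-0.15  0.57 -1.84] 0.05810219916671997
((-7.322426795959473, 0.0013561248779296875), (48.00112533569336, 9.819778442382812), 89.91236114501953) -9.986662177849345
5 815 -3.55
15 674 -3.55
30 531 -3.56
45 407 -3.58
58 353 -3.59
([28.5, -22.2, -320.2], [0.1441, -0.0136, 0.1759])
```

Run:
```python
from h import *
print(cl(48.5,0,172),plan(cl(48.5,0,172),RT))
```

```text
[0.52659569 0.0384     0.19490887] ([20.4, -17.0, -319.4], [0.1441, -0.0136, 0.1759])
```

Emit:
arm_command([
  {"offset": [0, -17, -319.4], "dr": [0.1441, -0.0136, 0.1759], "gripper": 50},
  {"offset": [0, -17, -319.4], "dr": [0.1441, -0.0136, 0.1759], "gripper": 50},
  {"offset": [0, -17, -319.4], "dr": [0.1441, -0.0136, 0.1759], "gripper": 50},
  {"offset": [0, -17, -319.4], "dr": [0.1441, -0.0136, 0.1759], "gripper": 50},
  {"offset": [0, -17, -319.4], "dr": [0.1441, -0.0136, 0.1759], "gripper": 50},
  {"offset": [0, -17, -319.4], "dr": [0.1441, -0.0136, 0.1759], "gripper": 50},
  {"offset": [0, -17, -319.4], "dr": [0.1441, -0.0136, 0.1759], "gripper": 50},
  {"offset": [0, -17, -319.4], "dr": [0.1441, -0.0136, 0.1759], "gripper": 50},
  {"offset": [0, -17, -319.4], "dr": [0.1441, -0.0136, 0.1759], "gripper": 50},
  {"offset": [10, -17, -319.4], "dr": [0.1441, -0.0136, 0.1759], "gripper": 50},
  {"offset": [20, -17, -319.4], "dr": [0.1441, -0.0136, 0.1759], "gripper": 50},
  {"offset": [20, -17, -319.4], "dr": [0.1441, -0.0136, 0.1759], "gripper": 50},
  {"offset": [20, -17, -319.4], "dr": [0.1441, -0.0136, 0.1759], "gripper": 50},
  {"offset": [20, -17, -319.4], "dr": [0.1441, -0.0136, 0.1759], "gripper": 50},
])

```text
t: 15.53
tool_pos: [0.5274, 0.0368, 0.195]
ee_rot: [1.287, 1.078, -1.081]
force: [0.8, -0.0, -1.4]
width: 0.0585
```

Run:
```python
from h import *
where();print(plan(cl(48.5,0,172),RT))
```

```text
t 15.53 clamp [ 49.3  -1.6 172. ] rot err [-0.0018  0.0013 -0.0003] Fc [ 0.5 -0.  -1.5] T [-0.04  0.11 -0.  ] w 58.5
([-0.0, -0.8, -1.6], [-0.0018, 0.0013, -0.0003])
```

Emit:
arm_command([
  {"offset": [5, -1.2, -1.6], "dr": [0, 0, 0], "gripper": 50},
  {"offset": [20, -1.2, -1.6], "dr": [0, 0, 0], "gripper": 50},
  {"offset": [40, -1.2, -1.6], "dr": [0, 0, 0], "gripper": 50},
  {"offset": [55, -1.2, -1.6], "dr": [0, 0, 0], "gripper": 50},
  {"offset": [65, -1.2, -1.6], "dr": [0, 0, 0], "gripper": 50},
  {"offset": [68, -1.2, -1.6], "dr": [0, 0, 0], "gripper": 50},
  {"offset": [68, -1.2, -1.6], "dr": [0, 0, 0], "gripper": 50},
  {"offset": [68, -1.2, -1.6], "dr": [0, 0, 0], "gripper": 50},
])

```text
t: 16.2
tool_pos: [0.5387, 0.0394, 0.1294]
ee_rot: [1.287, 1.077, -1.078]
force: [-0.3, -0.5, -0.3]
width: 0.0581
```

Run:
```python
from h import *
where();snap("wc3")
```

```text
t 16.2 clamp [ 49.1   1.  105.4] rot err [-0.0001  0.001  -0.0029] Fc [-0.3 -0.5 -0.3] T [0.03 0.06 0.  ] w 58.1
16.2 [0.5387 0.0394 0.1294] [-0.29 -0.5  -0.31] 0.058132851045119505
```

View pics/wc3.png

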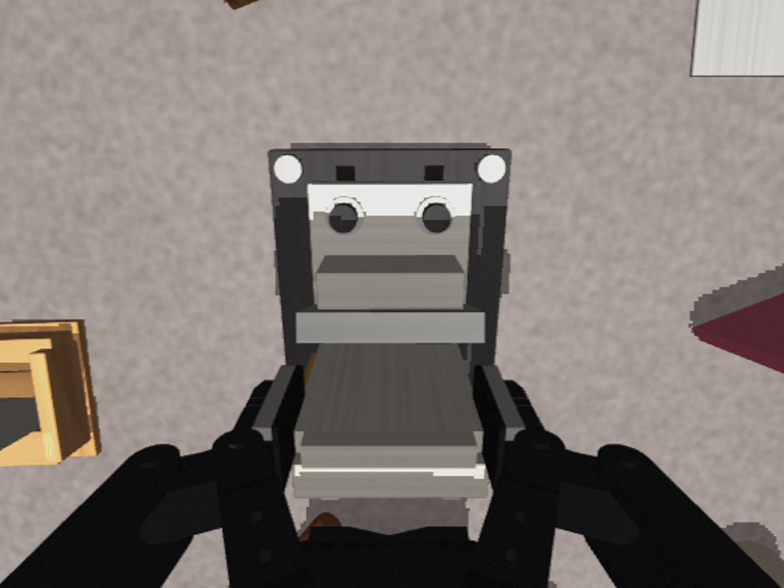

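Emit:
arm_command([
  {"offset": [0, -2, 1], "dr": [0, 0, 0], "gripper": 50},
  {"offset": [0, -3, 1], "dr": [0, 0, 0], "gripper": 50},
  {"offset": [4, -3, 1], "dr": [0, 0, 0], "gripper": 50},
  {"offset": [8, -3, 1], "dr": [0, 0, 0], "gripper": 50},
  {"offset": [10, -3, 1], "dr": [0, 0, 0], "gripper": 50},
  {"offset": [10, -3, 1], "dr": [0, 0, 0], "gripper": 50},
])

```text
t: 16.75
tool_pos: [0.5366, 0.0385, 0.1175]
ee_rot: [1.286, 1.078, -1.08]
force: [0.8, -0.9, -0.3]
width: 0.0582
```

Run:
```python
from h import *
where()
```

```text
t 16.75 clamp [44.9  0.1 94. ] rot err [ 0.0001  0.0009 -0.0007] Fc [ 0.8 -0.9 -0.4] T [ 0.01  0.05 -0.02] w 58.2
```

Emit:
arm_command([
  {"offset": [0, -1.5, 0], "dr": [0, 0, 0], "gripper": 50},
  {"offset": [0, -3, 0], "dr": [0, 0, 0], "gripper": 50},
  {"offset": [0, -4.5, 0], "dr": [0, 0, 0], "gripper": 50},
  {"offset": [0, -6, 0], "dr": [0, 0, 0], "gripper": 50},
  {"offset": [0, -6, 0], "dr": [0, 0, 0], "gripper": 50},
])

```text
t: 17.17
tool_pos: [0.5339, 0.0384, 0.1195]
ee_rot: [1.29, 1.071, -1.072]
force: [7.8, -0.6, -2.6]
width: 0.0583
```

Run:
```python
from h import *
where()
```

```text
t 17.17 clamp [42.6  0.  96.4] rot err [ 0.0002  0.0011 -0.0106] Fc [ 7.3 -0.6 -3.9] T [ 0.04 -1.35  0.14] w 58.3
```

Emit:
arm_command([
  {"offset": [2, 3, 0], "dr": [0, 0, 0], "gripper": 50},
  {"offset": [5, 3.5, 0], "dr": [0, 0, 0], "gripper": 50},
  {"offset": [8, 3.5, 0], "dr": [0, 0, 0], "gripper": 50},
  {"offset": [10, 3.5, 0], "dr": [0, 0, 0], "gripper": 50},
  {"offset": [11, 3.5, 0], "dr": [0, 0, 0], "gripper": 50},
  {"offset": [11, 3.5, 0], "dr": [0, 0, 0], "gripper": 50},
])

```text
t: 17.67
tool_pos: [0.537, 0.0384, 0.1072]
ee_rot: [1.287, 1.077, -1.078]
force: [4.9, -0.1, -1.4]
width: 0.0582
```

Run:
```python
from h import *
where()
```

```text
t 17.67 clamp [43.5  0.  83.8] rot err [ 0.0002  0.001  -0.0033] Fc [ 4.6 -0.1 -2.3] T [ 0.03 -0.81  0.11] w 58.2
```

Emit:
arm_command([
  {"offset": [1.5, 0, 0], "dr": [0, 0, 0], "gripper": 50},
  {"offset": [3, 0, 0], "dr": [0, 0, 0], "gripper": 50},
  {"offset": [3.5, 0, 0], "dr": [0, 0, 0], "gripper": 50},
  {"offset": [3.5, 0, 0], "dr": [0, 0, 0], "gripper": 50},
])

```text
t: 18.0
tool_pos: [0.5377, 0.0384, 0.1051]
ee_rot: [1.287, 1.077, -1.078]
force: [-0.1, -0.4, 8.0]
width: 0.0586
```

Run:
```python
from h import *
where();snap("wc4")
```

```text
t 18.0 clamp [43.8  0.  81.6] rot err [ 0.0001  0.001  -0.0027] Fc [ 1.3 -0.4  7.9] T [-0.05 -0.04  0.03] w 58.6
18.0 [0.5377 0.0384 0.1051] [-0.1  -0.44  7.96] 0.05857654690640299
```

View pics/wc4.png

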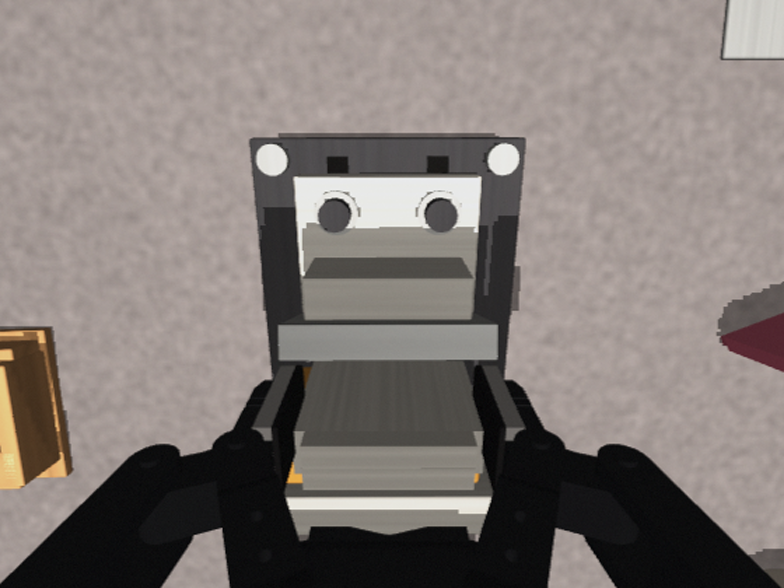

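Run:
```python
from h import *
z=np.load("pics/wc4.npz");W=z["W"];C=(W-O)@Rc*1000
for c in(265,280,295):
    print([C[r,c][[0,2]].round(1).tolist() for r in range(250,352,4)])
```

```text
[[59.7, 68.8], [57.9, 69.2], [40.4, 40.4], [40.2, 44.6], [40.0, 48.7], [40.1, 53.0], [40.9, 58.3], [40.0, 60.6], [40.0, 64.4], [40.6, 68.8], [40.9, 72.6], [40.3, 74.8], [40.6, 78.5], [40.1, 80.6], [41.0, 84.8], [40.7, 87.2], [39.8, 88.6], [39.8, 91.2], [38.4, 92.0], [36.2, 91.7], [34.4, 92.0], [32.6, 92.2], [30.5, 92.2], [29.2, 93.1], [26.2, 92.0], [0.4, 66.5]]
[[59.7, 68.8], [57.6, 68.7], [40.2, 39.9], [40.6, 45.3], [40.1, 48.7], [40.3, 53.3], [40.8, 58.1], [40.8, 62.0], [40.5, 65.1], [40.3, 68.3], [40.6, 72.0], [40.7, 75.4], [40.4, 78.2], [40.1, 80.7], [39.5, 82.7], [40.0, 86.2], [40.2, 89.1], [40.8, 92.5], [38.3, 91.8], [36.5, 92.0], [33.9, 91.3], [33.2, 93.0], [30.7, 92.4], [28.2, 92.0], [26.2, 92.0], [0.4, 66.5]]
[[59.6, 68.7], [58.2, 70.0], [40.8, 41.1], [41.4, 46.7], [40.8, 50.0], [40.7, 54.0], [40.8, 58.1], [40.9, 62.0], [39.6, 63.6], [40.0, 67.9], [40.3, 71.7], [40.2, 74.8], [39.9, 77.5], [40.2, 80.9], [39.8, 83.2], [40.8, 87.3], [39.1, 87.8], [40.0, 91.4], [38.4, 91.9], [35.4, 90.7], [34.3, 91.9], [33.0, 92.7], [30.0, 91.6], [28.2, 91.9], [26.2, 92.0], [0.3, 66.4]]
```

Both plate tops are level at clamp z = 92 (bed 14 + 78) and the front face is at x ≈ 40, so both are fully seated and no third will fit. I'll release and look at the wedge.

Emit:
arm_command([
  {"offset": [-2, -1, 0], "dr": [0, 0, 0], "gripper": 50},
  {"offset": [-2, -1, 0], "dr": [0, 0, 0], "gripper": 64},
  {"offset": [-2, -1, 0], "dr": [0, 0, 0], "gripper": 74},
  {"offset": [-2, 0, 0], "dr": [0, 0, 0], "gripper": 80},
  {"offset": [-15, 0, 0], "dr": [0, 0, 0], "gripper": 80},
  {"offset": [-50, 0, 0], "dr": [0, 0, 0], "gripper": 80},
  {"offset": [-90, 0, 0], "dr": [0, 0, 0], "gripper": 80},
  {"offset": [-115, 0, 0], "dr": [0, 0, 0], "gripper": 80},
  {"offset": [-115, 0, 0], "dr": [0, 0, 0], "gripper": 80},
  {"offset": [-115, 0, 0], "dr": [0, 0, 0], "gripper": 80},
])

```text
t: 18.88
tool_pos: [0.5172, 0.0386, 0.2184]
ee_rot: [1.288, 1.076, -1.077]
force: [0.1, -0.1, -0.6]
width: 0.08
```

Run:
```python
from h import *
where();snap("wc5")
print(plan([.48,.257,.22],Rdown(0,-1)))
z=np.load("pics/wc5.npz");W=z["W"];C=(W-O)@Rc*1000
for c in(265,280,295):
    print([C[r,c][[0,2]].round(1).tolist() for r in range(160,250,3)])
```

```text
t 18.88 clamp [ 43.4   0.2 196.8] rot err [ 0.0001  0.001  -0.0042] Fc [-0.  -0.1 -0.6] T [-0.04  0.04  0.  ] w 80.0
18.8833 [0.5172 0.0386 0.2184] [ 0.08 -0.1  -0.63] 0.08003983644194035
([-10.2, -35.1, -218.4], [0.0, 0.0009, -0.1751])
[[76.1, 54.8], [73.6, 54.5], [70.6, 52.4], [68.4, 53.5], [65.7, 53.1], [66.7, 67.8], [64.4, 68.5], [61.8, 67.9], [59.7, 69.2], [57.7, 70.7], [40.8, 20.7], [40.9, 31.0], [40.7, 39.8], [40.6, 48.4], [40.7, 56.9], [40.4, 63.9], [40.4, 71.5], [40.0, 77.6], [40.2, 84.8], [40.0, 90.8], [38.0, 91.8], [35.4, 91.4], [33.0, 91.4], [30.8, 92.0], [28.1, 91.6], [25.6, 91.5], [10.9, 64.7], [7.3, 63.1], [4.9, 63.9], [1.9, 63.7]]
[[76.1, 54.6], [73.5, 53.8], [70.9, 53.9], [68.5, 54.4], [66.1, 54.8], [66.3, 66.1], [64.3, 68.1], [62.1, 69.1], [59.6, 68.6], [57.4, 69.9], [40.9, 21.1], [41.1, 31.6], [40.5, 39.1], [40.5, 48.1], [41.1, 58.2], [40.6, 64.6], [40.6, 72.1], [40.4, 78.8], [40.3, 85.2], [40.1, 91.1], [38.1, 92.2], [35.5, 91.7], [33.0, 91.6], [31.3, 93.2], [28.9, 93.3], [26.0, 92.5], [10.4, 63.5], [7.9, 64.3], [4.7, 63.6], [2.3, 64.5]]
[[75.9, 53.7], [73.5, 54.0], [71.1, 54.5], [68.5, 54.3], [65.8, 53.5], [66.6, 67.4], [64.3, 68.2], [62.1, 69.0], [59.9, 69.7], [57.3, 69.4], [41.1, 21.8], [41.2, 32.1], [40.8, 40.0], [40.6, 48.3], [40.2, 55.5], [40.5, 64.4], [40.1, 70.7], [40.3, 78.5], [40.2, 85.0], [40.3, 91.6], [38.2, 92.4], [35.6, 91.9], [32.8, 91.0], [30.9, 92.3], [28.3, 92.0], [25.4, 91.2], [10.4, 63.6], [7.6, 63.6], [4.6, 63.3], [2.0, 63.9]]
```

View pics/wc5.png

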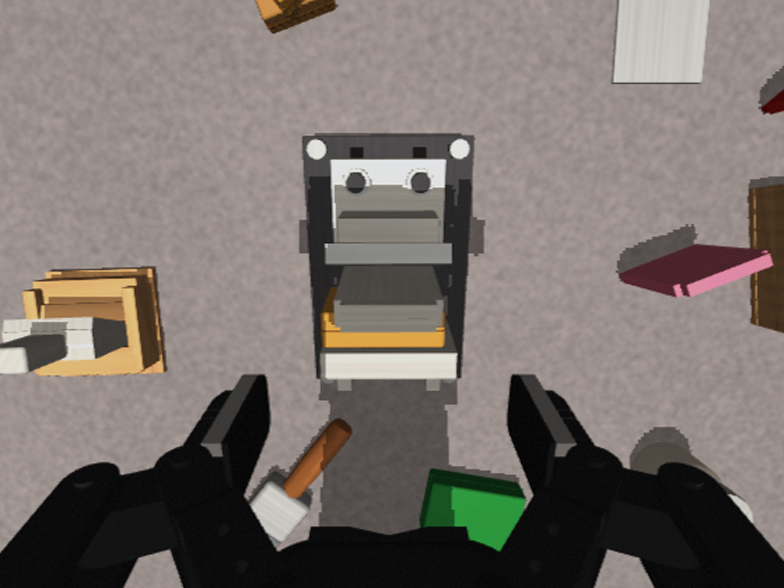

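Both plates stand against the mould (rows 265–330). Now the stand and wedge.

Emit:
arm_command([
  {"offset": [-12, -35, -218], "dr": [0, 0, -0.1751], "gripper": 80},
  {"offset": [-12, -35, -218], "dr": [0, 0, -0.1751], "gripper": 80},
  {"offset": [-12, -35, -218], "dr": [0, 0, -0.1751], "gripper": 80},
  {"offset": [-12, -35, -218], "dr": [0, 0, -0.1751], "gripper": 80},
  {"offset": [-12, -35, -218], "dr": [0, 0, -0.1751], "gripper": 80},
  {"offset": [-12, -35, -218], "dr": [0, 0, -0.1751], "gripper": 80},
  {"offset": [-12, -35, -218], "dr": [0, 0, -0.1751], "gripper": 80},
  {"offset": [-12, -35, -218], "dr": [0, 0, -0.1751], "gripper": 80},
  {"offset": [-12, -35, -218], "dr": [0, 0, -0.1751], "gripper": 80},
])

```text
t: 19.68
tool_pos: [0.48, 0.2554, 0.2206]
ee_rot: [1.207, 1.208, -1.212]
force: [0.2, 0.2, 0.8]
width: 0.08
```

Run:
```python
from h import *
s,p,d,W=snap("ws1")
v=(abs(W[...,0]-.495)<.07)&(abs(W[...,1]-.257)<.06)
def st(nm,lo,hi):
    m=v&(W[...,2]>lo)&(W[...,2]<hi);q=W[m]
    n,l,s_,c=cv2.connectedComponentsWithStats(m.astype(np.uint8))
    i=1+np.argmax(s_[1:,4]);q=W[l==i];print(nm,len(q),cv2.minAreaRect((q[:,:2]*1000).astype(np.float32)),np.median(q[:,2]))
st("tang",.0975,.104);st("wedgetop",.0635,.0695);st("standtop",.029,.0345)
```

```text
19.6833 [0.48   0.2554 0.2206] [0.23 0.22 0.79] 0.07999674678535636
tang 617 ((497.0398254394531, 258.6617431640625), (15.878164291381836, 24.021663665771484), 0.3041594922542572) 0.1003354812503095
wedgetop 1456 ((499.9355163574219, 258.85760498046875), (27.8077449798584, 58.113101959228516), 2.1974031925201416) 0.06600146481335076
standtop 2027 ((496.1978759765625, 258.96478271484375), (63.62933349609375, 79.77393341064453), 1.944547414779663) 0.03221693405042239
```

View pics/ws1.png

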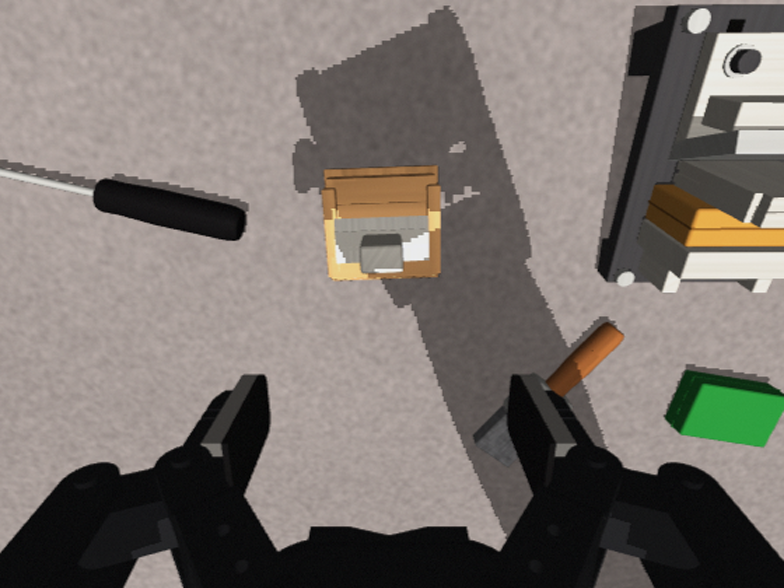

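The wrist view shows the wedge in its stand with the tang's top at about (381,243). It measures 15.9 × 24 mm at z = 0.1003 (expected 0.100), and the slope faces +x. Moving in to grip it.

```bash
python3 -c "
from h import *
print(plan([.497,.2587,.15],Rdown(.035,-1)),plan([.497,.2587,.0905],Rdown(.035,-1)))"
```

```text
([71.0, 16.8, -3.8], [-0.0366, 0.0022, 0.0007]) ([130.5, 16.9, -3.9], [-0.0366, 0.0022, 0.0007])
```

Emit:
arm_command([
  {"offset": [20, 17, -3.8], "dr": [-0.0366, 0.0022, 0], "gripper": 60},
  {"offset": [50, 17, -3.8], "dr": [-0.0366, 0.0022, 0], "gripper": 60},
  {"offset": [70, 17, -3.8], "dr": [-0.0366, 0.0022, 0], "gripper": 60},
  {"offset": [85, 17, -3.8], "dr": [-0.0366, 0.0022, 0], "gripper": 60},
  {"offset": [90, 17, -3.8], "dr": [-0.0366, 0.0022, 0], "gripper": 60},
  {"offset": [90, 17, -3.8], "dr": [-0.0366, 0.0022, 0], "gripper": 60},
  {"offset": [90, 17, -3.8], "dr": [-0.0366, 0.0022, 0], "gripper": 60},
  {"offset": [90, 17, -3.8], "dr": [-0.0366, 0.0022, 0], "gripper": 60},
])

```text
t: 20.4
tool_pos: [0.4986, 0.2601, 0.134]
ee_rot: [1.186, 1.225, -1.179]
force: [0.2, 0.1, 0.3]
width: 0.0599
```

Run:
```python
from h import *
s,p,d,W=snap("ws2")
print(plan([.497,.2587,.0905],Rdown(.035,-1)))
m=(abs(W[...,0]-.497)<.02)&(abs(W[...,1]-.2587)<.02)&(W[...,2]>.097)&(W[...,2]<.104)
q=W[m];print(len(q),cv2.minAreaRect((q[:,:2]*1000).astype(np.float32)))
```

```text
20.4 [0.4986 0.2601 0.134 ] [0.24 0.12 0.34] 0.05993679906795881
([43.6, -1.8, 1.7], [0.001, -0.0022, -0.0041])
1233 ((497.0697326660156, 258.7913818359375), (16.33890151977539, 24.137510299682617), 3.0129787921905518)
```

View pics/ws2.png

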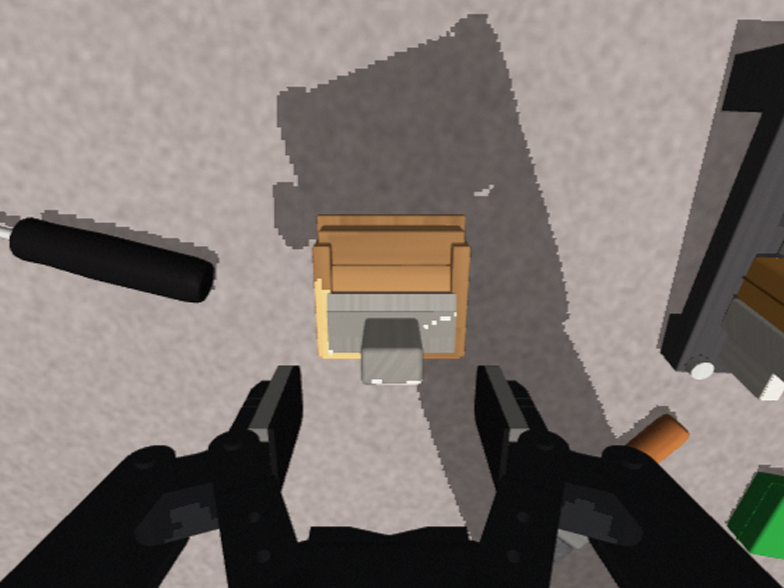

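Confirmed: the tang is centred between the fingers at about (391,365). Descending.

Emit:
arm_command([
  {"offset": [15, -1.5, 1.5], "dr": [0, -0.002, -0.004], "gripper": 60},
  {"offset": [30, -1.5, 1.5], "dr": [0, -0.002, -0.004], "gripper": 55},
  {"offset": [40, -1.5, 1.5], "dr": [0, -0.002, -0.004], "gripper": 45},
  {"offset": [43, -1.5, 1.5], "dr": [0, -0.002, -0.004], "gripper": 40},
  {"offset": [43, -1.5, 1.5], "dr": [0, -0.002, -0.004], "gripper": 36},
  {"offset": [43, -1.5, 1.5], "dr": [0, -0.002, -0.004], "gripper": 36},
  {"offset": [43, -1.5, 1.5], "dr": [0, -0.002, -0.004], "gripper": 36},
])

```text
t: 21.03
tool_pos: [0.4966, 0.259, 0.09]
ee_rot: [1.181, 1.227, -1.184]
force: [0.1, 0.4, -0.1]
width: 0.0356
```

Run:
```python
from h import *
s=status.sense();print(s["tool_pos"],s["width"],s["force"],plan([.497,.2587,.0905],Rdown(.035,-1)))
```

```text
[0.49659312 0.25897753 0.09001606] 0.03560753382745913 [ 0.08782207  0.3798189  -0.05763897] ([-0.5, 0.4, 0.3], [0.0017, 0.0005, 0.0015])
```

Emit:
arm_command([
  {"offset": [0, 0.4, 0.3], "dr": [0, 0, 0], "gripper": 22},
  {"offset": [0, 0.4, 0.3], "dr": [0, 0, 0], "gripper": 18},
  {"offset": [0, 0.4, 0.3], "dr": [0, 0, 0], "gripper": 10},
  {"offset": [-1, 0.4, 0.3], "dr": [0, 0, 0], "gripper": 5},
  {"offset": [-1, 0.4, 0.3], "dr": [0, 0, 0], "gripper": 5},
  {"offset": [-1, 0.4, 0.3], "dr": [0, 0, 0], "gripper": 5},
])

```text
t: 21.53
tool_pos: [0.4966, 0.2584, 0.0903]
ee_rot: [1.181, 1.227, -1.184]
force: [0.9, 0.6, -1.5]
width: 0.0233
```

Run:
```python
from h import *
s=status.sense();print(s["tool_pos"],s["width"],s["force"],s["torque"]);snap("ws3")
```

```text
[0.49660713 0.2584488  0.09025914] 0.023334378420447204 [ 0.90448284  0.60135259 -1.53837855] [-0.01585636 -0.22848094  0.02651952]
21.5333 [0.4966 0.2584 0.0903] [ 0.9   0.6  -1.54] 0.023334378420447204
```

View pics/ws3.png

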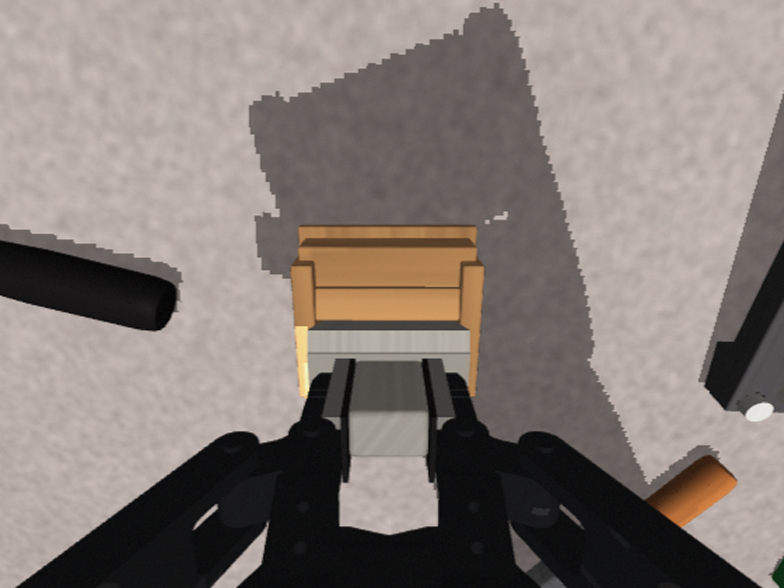

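Emit:
arm_command([
  {"offset": [-8, 0, 0], "dr": [0, 0, 0], "gripper": 5},
  {"offset": [-20, 0, 0], "dr": [0, 0, 0], "gripper": 5},
  {"offset": [-45, 0, 0], "dr": [0, 0, 0], "gripper": 5},
  {"offset": [-80, 0, 0], "dr": [0, 0, 0], "gripper": 5},
  {"offset": [-120, 0, 0], "dr": [0, 0, 0], "gripper": 5},
  {"offset": [-140, 0, 0], "dr": [0, 0, 0], "gripper": 5},
  {"offset": [-150, 0, 0], "dr": [0, 0, 0], "gripper": 5},
  {"offset": [-150, 0, 0], "dr": [0, 0, 0], "gripper": 5},
  {"offset": [-150, 0, 0], "dr": [0, 0, 0], "gripper": 5},
])

```text
t: 22.33
tool_pos: [0.4962, 0.2585, 0.2398]
ee_rot: [1.179, 1.228, -1.186]
force: [-1.2, 0.6, -4.0]
width: 0.023
```

Run:
```python
from h import *
s,p,d,W=snap("ws4")
R=Ro.from_rotvec(s["ee_rot"]).as_matrix();T=(W-s["tool_pos"])@R*1000
print("width",s["width"],s["force"])
for x in(25,30,40,50,60,70,80):
    m=(abs(T[...,0]-x)<2.5)&(abs(T[...,2])<28)&(T[...,1]>-25)&(T[...,1]<35);g=T[m]
    if len(g):print(x,len(g),"y",np.percentile(g[:,1],[2,50,98]).round(1),"z",g[:,2].min().round(1),g[:,2].max().round(1))
m=(abs(T[...,0])<0)|(abs(T[...,0]+10)<3)&(abs(T[...,2])<10)&(abs(T[...,1])<14);g=T[m];print("tang top",len(g),np.percentile(g,[2,50,98],axis=0).round(1).tolist())
print(cl(52,0,190),plan(cl(52,0,190),RT))
```

```text
22.3333 [0.4962 0.2585 0.2398] [-1.16  0.6  -4.03] 0.022976925660232312
width 0.022976925660232312 [-1.16027173  0.59943045 -4.03419875]
25 2752 y [ 1.8 11.3 17.1] z -28.0 28.0
30 141 y [14.3 15.9 16.6] z -27.7 27.9
40 108 y [12.4 13.2 13.8] z -27.5 27.7
50 91 y [ 9.3 10.4 10.7] z -27.3 27.5
60 92 y [6.9 7.2 7.6] z -27.8 27.4
70 88 y [3.1 3.6 4.2] z -27.6 28.0
80 13 y [1.  1.2 1.3] z -16.7 25.7
tang top 1734 [[-11.3, -7.1, -9.6], [-10.1, 1.6, -0.1], [-7.5, 8.0, 9.6]]
[0.52691685 0.0384     0.21324318] ([25.3, 23.3, 220.8], [0.0367, -0.0011, 0.1809])
```

View pics/ws4.png

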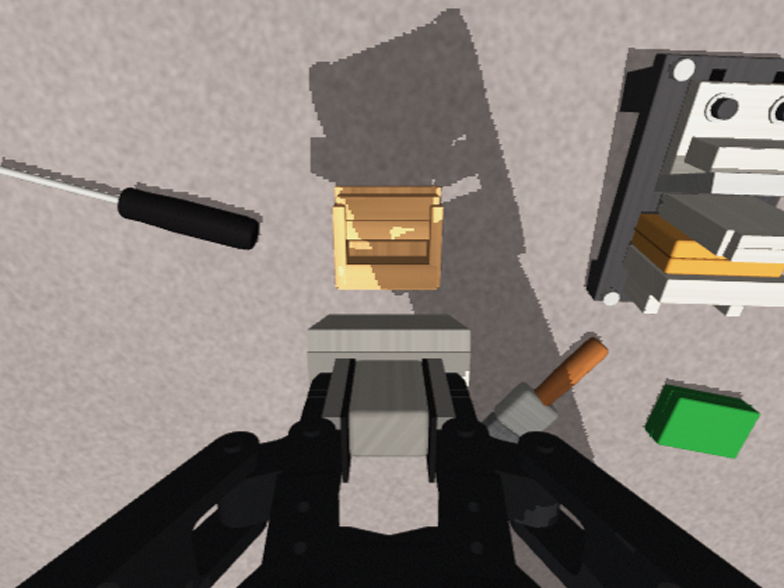

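Emit:
arm_command([
  {"offset": [0, 23, 221], "dr": [0.0367, 0, 0.1809], "gripper": 5},
  {"offset": [0, 23, 221], "dr": [0.0367, 0, 0.1809], "gripper": 5},
  {"offset": [0, 23, 221], "dr": [0.0367, 0, 0.1809], "gripper": 5},
  {"offset": [0, 23, 221], "dr": [0.0367, 0, 0.1809], "gripper": 5},
  {"offset": [0, 23, 221], "dr": [0.0367, 0, 0.1809], "gripper": 5},
  {"offset": [0, 23, 221], "dr": [0.0367, 0, 0.1809], "gripper": 5},
  {"offset": [0, 23, 221], "dr": [0.0367, 0, 0.1809], "gripper": 5},
  {"offset": [8, 23, 221], "dr": [0.0367, 0, 0.1809], "gripper": 5},
  {"offset": [16, 23, 221], "dr": [0.0367, 0, 0.1809], "gripper": 5},
  {"offset": [16, 23, 221], "dr": [0.0367, 0, 0.1809], "gripper": 5},
  {"offset": [16, 23, 221], "dr": [0.0367, 0, 0.1809], "gripper": 5},
  {"offset": [16, 23, 221], "dr": [0.0367, 0, 0.1809], "gripper": 5},
])

```text
t: 23.38
tool_pos: [0.5276, 0.0397, 0.2237]
ee_rot: [1.288, 1.081, -1.075]
force: [-0.6, 0.3, -2.0]
width: 0.0232
```

Run:
```python
from h import *
where();snap("wc6");print(plan(cl(52.5,0,188),RT))
```

```text
t 23.38 clamp [ 54.5   1.3 200.2] rot err [ 0.0014 -0.0028 -0.0024] Fc [-0.9  0.3 -1.9] T [-0.05  0.19  0.  ] w 23.2
23.3833 [0.5276 0.0397 0.2237] [-0.56  0.27 -2.03] 0.02321225935061614
([12.7, -2.4, 1.1], [0.0012, -0.0027, -0.0034])
```

View pics/wc6.png

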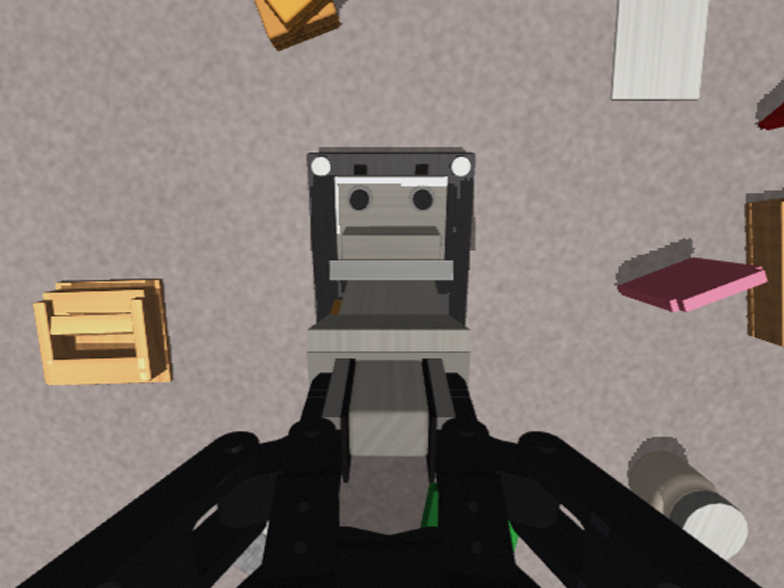

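Emit:
arm_command([
  {"offset": [6, -2, 1.2], "dr": [0.0012, -0.0027, -0.003], "gripper": 5},
  {"offset": [10, -2, 1.2], "dr": [0.0012, -0.0027, -0.003], "gripper": 5},
  {"offset": [10, -2, 1.2], "dr": [0.0012, -0.0027, -0.003], "gripper": 5},
  {"offset": [10, -2, 1.2], "dr": [0.0012, -0.0027, -0.003], "gripper": 5},
  {"offset": [10, -2, 1.2], "dr": [0.0012, -0.0027, -0.003], "gripper": 5},
])

```text
t: 23.85
tool_pos: [0.5277, 0.0374, 0.2142]
ee_rot: [1.288, 1.078, -1.08]
force: [0.9, 0.6, -2.7]
width: 0.023
```

Run:
```python
from h import *
where();print(plan(cl(52.8,0,150),RT))
```

```text
t 23.85 clamp [ 53.   -1.  190.8] rot err [-0.0016  0.0003 -0.0006] Fc [ 0.4  0.6 -2.8] T [0.01 0.18 0.01] w 23.0
([40.8, -0.2, -1.0], [-0.0016, 0.0003, -0.0006])
```

Emit:
arm_command([
  {"offset": [10, -0.3, -0.8], "dr": [0, 0, 0], "gripper": 5},
  {"offset": [25, -0.3, -0.8], "dr": [0, 0, 0], "gripper": 5},
  {"offset": [35, -0.3, -0.8], "dr": [0, 0, 0], "gripper": 5},
  {"offset": [40, -0.3, -0.8], "dr": [0, 0, 0], "gripper": 5},
  {"offset": [41, -0.3, -0.8], "dr": [0, 0, 0], "gripper": 5},
  {"offset": [41, -0.3, -0.8], "dr": [0, 0, 0], "gripper": 5},
  {"offset": [41, -0.3, -0.8], "dr": [0, 0, 0], "gripper": 5},
])

```text
t: 24.43
tool_pos: [0.5348, 0.0382, 0.1743]
ee_rot: [1.288, 1.078, -1.08]
force: [0.2, 0.0, -1.8]
width: 0.0228
```

Run:
```python
from h import *
where();s,p,d,W=snap("wc7");C=(W-O)@Rc*1000
for c in(225,250,280,310,335):
    print(c,[C[r,c][[0,2]].round(1).tolist() for r in range(196,300,5)])
```

```text
t 24.43 clamp [ 53.   -0.2 150.2] rot err [-0.0016  0.0003 -0.0012] Fc [-0.1  0.  -1.8] T [0.02 0.16 0.  ] w 22.8
24.4333 [0.5348 0.0382 0.1743] [ 0.21  0.05 -1.82] 0.02278667627389508
225 [[56.7, 14.7], [52.0, 13.8], [65.8, 66.5], [62.5, 67.1], [59.3, 68.3], [33.6, 12.7], [29.9, 14.9], [64.8, 106.1], [69.3, 122.7], [67.6, 124.8], [64.6, 124.5], [62.6, 125.9], [60.5, 127.1], [58.1, 127.9], [54.2, 126.0], [59.3, 139.7], [59.8, 144.7], [60.1, 149.3], [59.0, 151.6], [59.9, 156.5], [59.7, 159.7]]
250 [[68.9, 54.2], [64.9, 53.2], [66.0, 67.3], [63.0, 68.6], [59.7, 69.3], [40.7, 30.6], [56.9, 79.8], [65.2, 107.0], [69.4, 122.9], [67.3, 124.3], [65.2, 125.7], [62.5, 125.7], [63.4, 132.7], [64.0, 138.7], [63.5, 142.5], [64.0, 147.6], [63.6, 151.0], [62.3, 152.9], [60.1, 153.2], [60.0, 156.7], [59.2, 159.1]]
280 [[68.8, 54.1], [65.0, 53.6], [65.7, 66.5], [63.0, 68.9], [59.6, 69.1], [40.8, 31.0], [56.8, 79.8], [65.0, 106.6], [69.8, 123.9], [67.4, 124.7], [64.7, 124.8], [62.6, 126.1], [59.6, 125.6], [61.1, 133.5], [60.7, 137.6], [60.6, 141.9], [60.9, 146.7], [60.4, 149.9], [61.0, 154.6], [60.9, 158.1], [60.4, 160.8]]
310 [[68.7, 53.6], [64.9, 53.4], [65.9, 67.0], [62.4, 67.1], [59.5, 69.1], [40.7, 30.7], [57.1, 80.6], [64.8, 106.1], [69.4, 123.1], [67.9, 125.7], [64.6, 124.5], [62.6, 126.1], [63.8, 133.6], [63.7, 138.3], [63.1, 141.8], [64.2, 148.0], [62.9, 150.0], [63.9, 155.6], [63.7, 158.9], [63.5, 162.1], [63.7, 165.7]]
335 [[56.1, 13.4], [51.9, 14.0], [47.3, 13.3], [42.6, 12.7], [38.4, 13.5], [33.7, 13.3], [29.2, 13.5], [24.5, 13.4], [69.6, 123.6], [66.7, 123.3], [65.0, 125.3], [62.4, 125.7], [59.8, 126.1], [57.4, 126.8], [-9.1, 14.4], [-15.1, 12.9], [-19.6, 14.0], [59.6, 148.7], [59.9, 153.1], [59.0, 155.4], [59.2, 159.2]]
```

View pics/wc7.png

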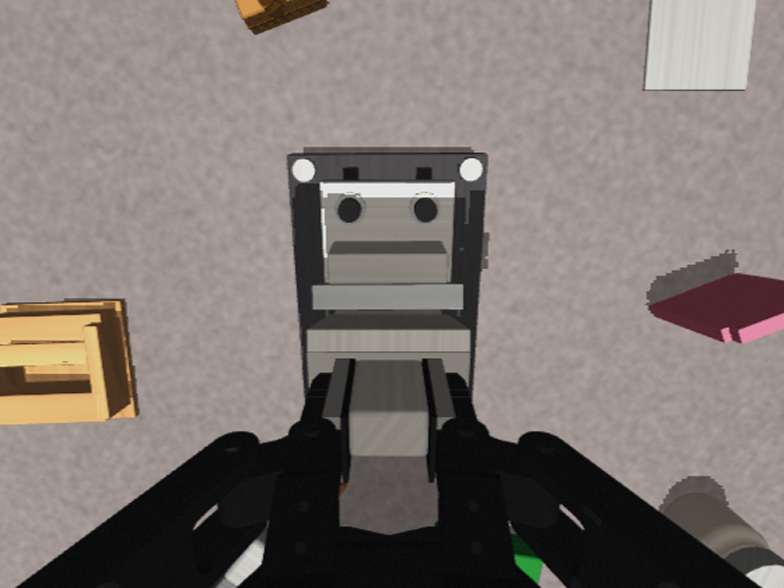

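Emit:
arm_command([
  {"offset": [2, -1, 0], "dr": [0, 0, 0], "gripper": 5},
  {"offset": [5, -1.8, 0], "dr": [0, 0, 0], "gripper": 5},
  {"offset": [8, -1.8, 0], "dr": [0, 0, 0], "gripper": 5},
  {"offset": [10, -1.8, 0], "dr": [0, 0, 0], "gripper": 5},
  {"offset": [10, -1.8, 0], "dr": [0, 0, 0], "gripper": 5},
])

```text
t: 24.9
tool_pos: [0.5347, 0.0382, 0.1633]
ee_rot: [1.288, 1.078, -1.08]
force: [1.6, 0.4, -2.3]
width: 0.0234
```

Run:
```python
from h import *
where()
```

```text
t 24.9 clamp [ 51.   -0.2 139.5] rot err [-0.0016  0.0003 -0.0013] Fc [ 1.2  0.4 -2.5] T [-0.01 -0.24  0.03] w 23.4
```

Light contact with the plate (Fx 1.2 N). Pushing down in small steps.

Emit:
arm_command([
  {"offset": [2, 0.3, 0], "dr": [0, 0, 0], "gripper": 5},
  {"offset": [4, 0.3, 0], "dr": [0, 0, 0], "gripper": 5},
  {"offset": [6, 0.3, 0], "dr": [0, 0, 0], "gripper": 5},
  {"offset": [7, 0.3, 0], "dr": [0, 0, 0], "gripper": 5},
  {"offset": [7, 0.3, 0], "dr": [0, 0, 0], "gripper": 5},
])

```text
t: 25.32
tool_pos: [0.5359, 0.0382, 0.1586]
ee_rot: [1.287, 1.079, -1.081]
force: [-8.2, -0.5, 9.5]
width: 0.023
```

Run:
```python
from h import *
where()
```

```text
t 25.32 clamp [ 51.4  -0.2 134.6] rot err [-0.0009  0.0005  0.0007] Fc [-6.4 -0.5 10.7] T [0.04 1.21 0.17] w 23.0
```

Emit:
arm_command([
  {"offset": [1, -1.5, 0], "dr": [0, 0, 0], "gripper": 5},
  {"offset": [3, -2, 0], "dr": [0, 0, 0], "gripper": 5},
  {"offset": [5, -2, 0], "dr": [0, 0, 0], "gripper": 5},
  {"offset": [6, -2, 0], "dr": [0, 0, 0], "gripper": 5},
  {"offset": [6, -2, 0], "dr": [0, 0, 0], "gripper": 5},
])

```text
t: 25.73
tool_pos: [0.5368, 0.0383, 0.1581]
ee_rot: [1.288, 1.076, -1.078]
force: [-21.6, -0.8, 33.2]
width: 0.023
```

Run:
```python
from h import *
where()
```

```text
t 25.73 clamp [ 5.22e+01 -1.00e-01  1.34e+02] rot err [-0.0006  0.0006 -0.0037] Fc [-15.5  -0.8  36.4] T [0.11 2.72 0.17] w 23.0
```

Emit:
arm_command([
  {"offset": [0, -2, 0], "dr": [0, 0, 0], "gripper": 5},
  {"offset": [0, -4, 0], "dr": [0, 0, 0], "gripper": 5},
  {"offset": [0, -6, 0], "dr": [0, 0, 0], "gripper": 5},
  {"offset": [0, -6, 0], "dr": [0, 0, 0], "gripper": 5},
])

```text
t: 26.07
tool_pos: [0.5352, 0.0383, 0.1577]
ee_rot: [1.295, 1.065, -1.067]
force: [0.7, -0.4, 17.7]
width: 0.0231
```

Run:
```python
from h import *
where();s,p,d,W=snap("wc8");C=(W-O)@Rc*1000
for c in(225,250,280,310):
    print(c,[C[r,c][[0,2]].round(1).tolist() for r in range(210,300,4)])
```

```text
t 26.07 clamp [ 5.050e+01 -1.000e-01  1.339e+02] rot err [-0.0011  0.0004 -0.0182] Fc [ 3.7 -0.4 17.3] T [ 0.19 -0.68  0.26] w 23.1
26.0667 [0.5352 0.0383 0.1577] [ 0.65 -0.38 17.68] 0.023136528755209072
225 [[67.3, 66.6], [65.1, 67.5], [62.7, 68.3], [60.4, 69.1], [57.8, 69.3], [32.5, 14.2], [64.9, 98.6], [66.8, 108.2], [65.0, 108.9], [62.6, 108.4], [60.8, 109.2], [59.6, 111.3], [56.8, 110.2], [54.4, 109.7], [52.3, 110.1], [57.1, 122.8], [57.2, 126.5], [57.1, 129.8], [56.9, 132.8], [57.4, 136.8], [56.6, 138.6], [56.4, 141.3], [61.5, 151.7]]
250 [[67.2, 66.3], [65.1, 67.7], [62.9, 68.7], [60.1, 68.3], [58.0, 69.8], [59.6, 80.1], [65.3, 99.6], [66.9, 108.5], [65.3, 109.6], [62.7, 108.7], [61.0, 109.7], [59.7, 111.6], [60.8, 118.0], [61.3, 122.9], [61.2, 126.5], [61.7, 130.9], [61.0, 133.1], [60.7, 135.9], [59.0, 136.3], [57.5, 137.0], [57.0, 139.3], [56.9, 142.0], [56.8, 144.7]]
280 [[67.4, 66.9], [64.7, 66.7], [62.5, 67.8], [59.7, 67.3], [57.6, 68.9], [59.4, 79.8], [66.1, 101.6], [66.2, 106.8], [64.5, 107.8], [62.8, 108.9], [60.7, 109.2], [59.2, 110.5], [58.3, 113.1], [57.7, 116.1], [57.6, 120.0], [58.7, 125.7], [58.3, 128.5], [58.1, 131.7], [58.2, 135.0], [58.4, 138.4], [58.3, 141.3], [57.5, 142.9], [57.0, 145.0]]
310 [[67.1, 65.9], [65.0, 67.4], [62.5, 67.9], [59.8, 67.7], [57.7, 69.3], [59.6, 80.3], [65.9, 101.0], [66.5, 107.5], [64.7, 108.3], [62.9, 109.3], [60.9, 109.6], [58.7, 109.6], [61.5, 119.5], [61.4, 123.1], [61.4, 126.9], [61.2, 130.1], [60.9, 133.1], [61.4, 137.3], [60.5, 138.9], [61.0, 142.6], [60.1, 144.1], [60.6, 147.8], [60.2, 149.8]]
```

View pics/wc8.png

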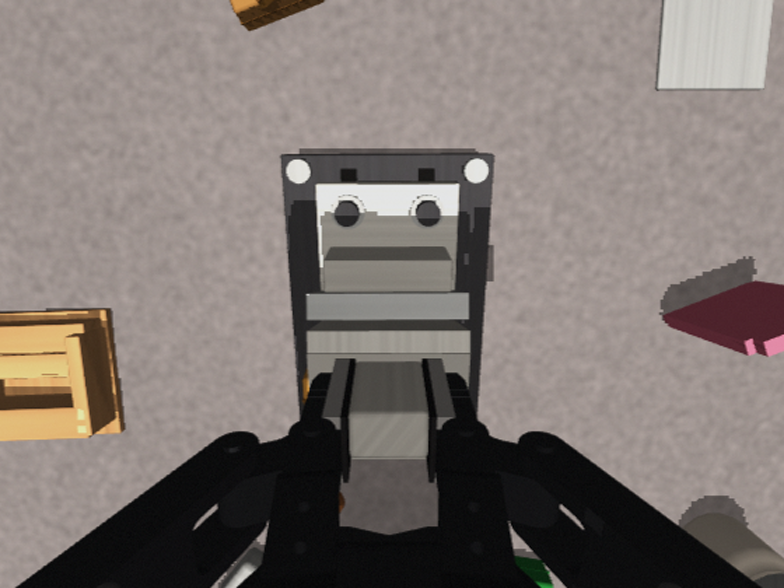

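Emit:
arm_command([
  {"offset": [2, 1, 0], "dr": [0, 0, 0], "gripper": 5},
  {"offset": [4, 2, 0], "dr": [0, 0, 0], "gripper": 5},
  {"offset": [6, 2, 0], "dr": [0, 0, 0], "gripper": 5},
  {"offset": [6, 2, 0], "dr": [0, 0, 0], "gripper": 5},
  {"offset": [6, 2, 0], "dr": [0, 0, 0], "gripper": 5},
])

```text
t: 26.53
tool_pos: [0.5374, 0.0383, 0.1573]
ee_rot: [1.292, 1.069, -1.07]
force: [-26.3, 0.2, 50.6]
width: 0.0234
```

Run:
```python
from h import *
where()
```

```text
t 26.53 clamp [ 5.26e+01 -1.00e-01  1.33e+02] rot err [-0.0004  0.0007 -0.0131] Fc [-17.1   0.2  54.4] T [0.23 2.74 0.24] w 23.4
```

Run:
```python
from h import *
where();s,p,d,W=snap("wc9");C=(W-O)@Rc*1000
for c in(250,280,310):
    print(c,[C[r,c][[0,2]].round(1).tolist() for r in range(210,300,4)])
snap("sc9","scene")
```

```text
t 26.53 clamp [ 5.26e+01 -1.00e-01  1.33e+02] rot err [-0.0004  0.0007 -0.0131] Fc [-17.1   0.2  54.4] T [0.23 2.74 0.24] w 23.4
26.5333 [0.5374 0.0383 0.1573] [-26.29   0.19  50.62] 0.02344554223809315
250 [[65.1, 54.1], [67.0, 67.0], [64.3, 66.8], [62.3, 68.5], [59.8, 68.9], [57.4, 69.5], [62.7, 88.0], [68.5, 106.5], [66.6, 107.2], [64.6, 107.5], [62.4, 107.7], [61.4, 110.0], [63.6, 118.5], [63.3, 121.9], [63.7, 126.3], [63.5, 129.5], [63.2, 132.4], [63.3, 135.9], [61.0, 135.2], [59.6, 136.1], [59.1, 138.3], [58.9, 140.8], [58.7, 143.4]]
280 [[65.1, 54.0], [67.0, 67.1], [64.5, 67.4], [62.3, 68.6], [59.7, 68.7], [57.3, 69.3], [62.8, 88.2], [68.3, 106.3], [66.6, 107.1], [64.4, 107.1], [62.8, 108.4], [61.1, 109.5], [59.4, 110.5], [59.4, 114.7], [59.8, 119.2], [58.9, 121.4], [59.2, 125.5], [59.5, 129.6], [59.4, 132.6], [60.1, 136.8], [60.1, 139.9], [60.0, 142.6], [58.9, 143.8]]
310 [[65.1, 54.0], [67.0, 67.2], [64.9, 68.5], [62.2, 68.5], [59.8, 69.0], [57.3, 69.4], [63.2, 89.4], [68.5, 106.7], [66.6, 107.3], [64.7, 107.8], [63.1, 109.0], [61.2, 109.8], [63.4, 118.2], [63.5, 122.3], [63.7, 126.3], [63.2, 129.0], [63.4, 132.8], [63.2, 135.7], [63.6, 139.4], [62.8, 141.2], [62.8, 144.1], [63.1, 147.3], [63.2, 150.1]]
26.5833 [0.5375 0.0383 0.1573] [-26.04   0.14  50.58] 0.023674104786417904
```

View pics/wc9.png

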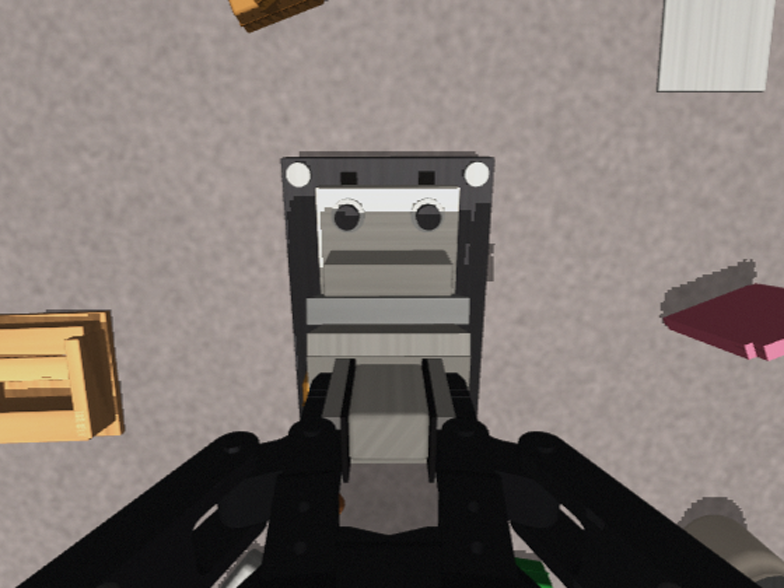

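Run:
```python
import cv2
p=cv2.imread("pics/sc9.png");cv2.imwrite("pics/sc9c.png",cv2.resize(p[190:350,330:500],None,fx=4,fy=3.7,interpolation=cv2.INTER_CUBIC))
```

```text
(no output)
```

View pics/sc9c.png

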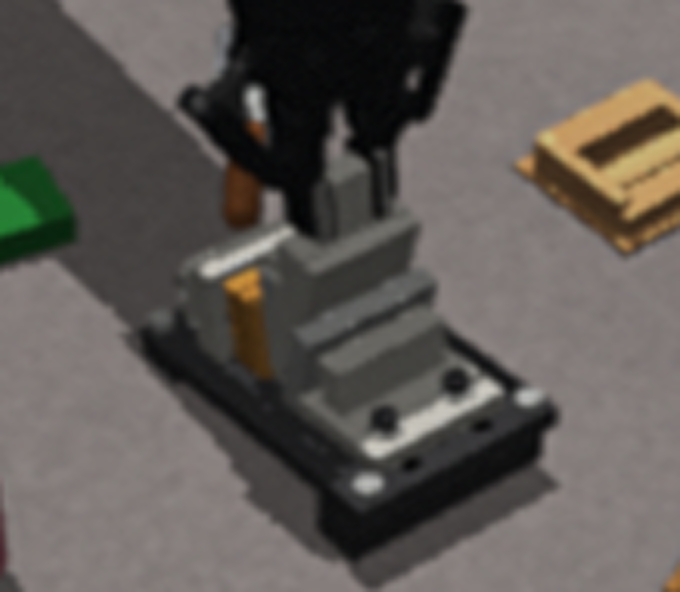

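Run:
```python
from h import *
for n in("wc7","wc8","wc9"):
    z=np.load(f"pics/{n}.npz");W=z["W"];C=(W-O)@Rc*1000
    zo=C[275//1,280,2]
    rows=C[:,270:291].reshape(-1,3);b=126 if n=="wc7" else 109
    t=rows[(rows[:,2]>b+5)&(rows[:,2]<b+28)&(rows[:,0]>50)&(rows[:,0]<66)]
    f=C[:,240:320].reshape(-1,3);f=f[(f[:,2]>75)&(f[:,2]<b-6)&(f[:,0]>50)&(f[:,0]<72)]
    pt=np.polyfit(t[:,2],t[:,0],1);pf=np.polyfit(f[:,2],f[:,0],1)
    print(n,"tang slope",pt.round(4),"x at b+17",np.polyval(pt,b+17).round(2),"| face slope",pf.round(4),"x at z80",np.polyval(pf,80).round(2),len(t),len(f))
    print("  jaw line x at 80 if extended:",39.8+.3*(80-14.2))
    mt=f=C[:,240:320].reshape(-1,3);m=mt[(abs(mt[:,0]-64)<3)&(mt[:,2]>100)&(mt[:,2]<130)];print("  body top z",np.median(m[:,2]).round(2))
```

```text
wc7 tang slope [8.50000e-03 5.94646e+01] x at b+17 60.68 | face slope [ 0.3058 32.4013] x at z80 56.86 550 696
  jaw line x at 80 if extended: 59.53999999999999
  body top z 125.23
wc8 tang slope [-3.10000e-03  5.84226e+01] x at b+17 58.04 | face slope [ 0.2952 35.9303] x at z80 59.55 539 430
  jaw line x at 80 if extended: 59.53999999999999
  body top z 108.92
wc9 tang slope [2.13000e-02 5.68496e+01] x at b+17 59.53 | face slope [ 0.3209 34.4645] x at z80 60.14 536 407
  jaw line x at 80 if extended: 59.53999999999999
  body top z 108.95
```

Emit:
arm_command([
  {"offset": [0, -2, 0], "dr": [0, 0, 0], "gripper": 5},
  {"offset": [1, -4, 0], "dr": [0, 0, 0], "gripper": 5},
  {"offset": [2, -5.5, 0], "dr": [0, 0, 0], "gripper": 5},
  {"offset": [2, -5.5, 0], "dr": [0, 0, 0], "gripper": 5},
  {"offset": [2, -5.5, 0], "dr": [0, 0, 0], "gripper": 5},
])

```text
t: 27.05
tool_pos: [0.5364, 0.0383, 0.1571]
ee_rot: [1.297, 1.06, -1.061]
force: [-16.4, 0.6, 48.0]
width: 0.0229
```

```bash
cat > chk.py <<'E'
from h import *
import sys
n=sys.argv[1];where();s,p,d,W=snap(n);C=(W-O)@Rc*1000
rows=C[:,270:291].reshape(-1,3);b=109
t=rows[(rows[:,2]>b+5)&(rows[:,2]<b+28)&(rows[:,0]>50)&(rows[:,0]<66)]
f=C[:,240:320].reshape(-1,3);f=f[(f[:,2]>75)&(f[:,2]<b-6)&(f[:,0]>50)&(f[:,0]<72)]
pt=np.polyfit(t[:,2],t[:,0],1);pf=np.polyfit(f[:,2],f[:,0],1)
print("tang slope",pt[0].round(4),"x",np.polyval(pt,b+17).round(2),"face slope",pf[0].round(4),"x80",np.polyval(pf,80).round(2))
m=C[:,240:320].reshape(-1,3);m=m[(abs(m[:,0]-64)<3)&(m[:,2]>100)&(m[:,2]<130)];print("body top z",np.median(m[:,2]).round(2))
E
python3 chk.py wc10
```

```text
t 27.05 clamp [ 5.160e+01 -1.000e-01  1.331e+02] rot err [-0.0007  0.0006 -0.0254] Fc [-7.9  0.6 50.1] T [0.28 0.94 0.28] w 22.9
27.05 [0.5364 0.0383 0.1571] [-16.44   0.59  47.98] 0.022924449323215308
tang slope 0.0044 x 58.64 face slope 0.3081 x80 59.82
body top z 108.8
```

Emit:
arm_command([
  {"offset": [0.5, -1.5, 0], "dr": [0, 0, 0], "gripper": 5},
  {"offset": [0.5, -1.5, 0], "dr": [0, 0, 0], "gripper": 5},
  {"offset": [0.5, -1.5, 0], "dr": [0, 0, 0], "gripper": 5},
  {"offset": [0.5, -1.5, 0], "dr": [0, 0, 0], "gripper": 5},
  {"offset": [0.5, -1.5, 0], "dr": [0, 0, 0], "gripper": 5},
  {"offset": [0.5, -1.5, 0], "dr": [0, 0, 0], "gripper": 5},
  {"offset": [0.5, -1.5, 0], "dr": [0, 0, 0], "gripper": 5},
  {"offset": [0.5, -1.5, 0], "dr": [0, 0, 0], "gripper": 5},
])

```text
t: 27.77
tool_pos: [0.5361, 0.0383, 0.157]
ee_rot: [1.299, 1.058, -1.059]
force: [-12.1, 0.9, 46.8]
width: 0.0229
```

```bash
python3 chk.py wc11
python3 - <<'E'
from h import *
snap("top11","top");s,p,d,W=snap("sc11","scene")
q=cv2.imread("pics/sc11.png");cv2.imwrite("pics/sc11c.png",cv2.resize(q[190:450,200:500],None,fx=2.4,fy=2.2,interpolation=cv2.INTER_CUBIC))
print(status.sense()["force"])
E
```

```text
t 27.77 clamp [ 5.13e+01 -1.00e-01  1.33e+02] rot err [-0.0006  0.0006 -0.0285] Fc [-3.8  0.9 48.2] T [0.24 0.39 0.33] w 22.9
27.7667 [0.5361 0.0383 0.157 ] [-12.1    0.93  46.78] 0.022914696555449487
tang slope 0.0049 x 58.4 face slope 0.3039 x80 59.72
body top z 108.78
27.8167 [0.5362 0.0383 0.1571] [-12.82   0.38  47.38] 0.023180310562565372
27.8667 [0.5362 0.0383 0.1571] [-12.63  -0.11  48.12] 0.023144307327515767
[-11.91119585  -0.22092105  47.58445898]
```

View pics/sc11c.png

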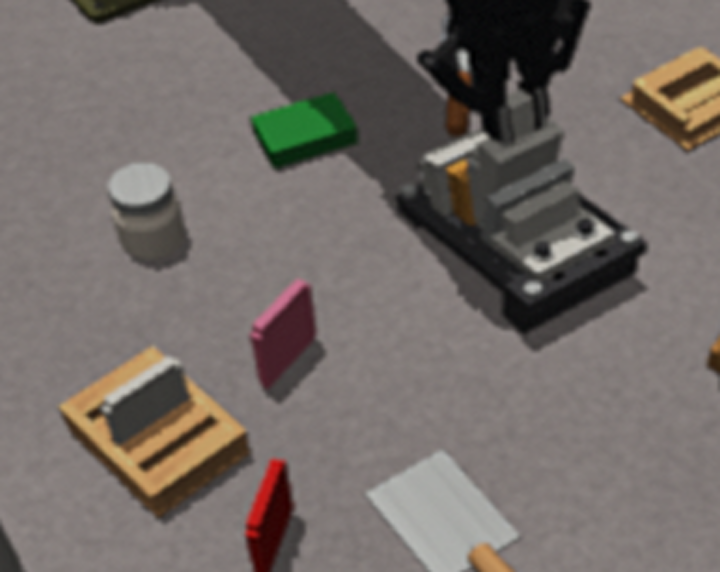

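View pics/top11.png

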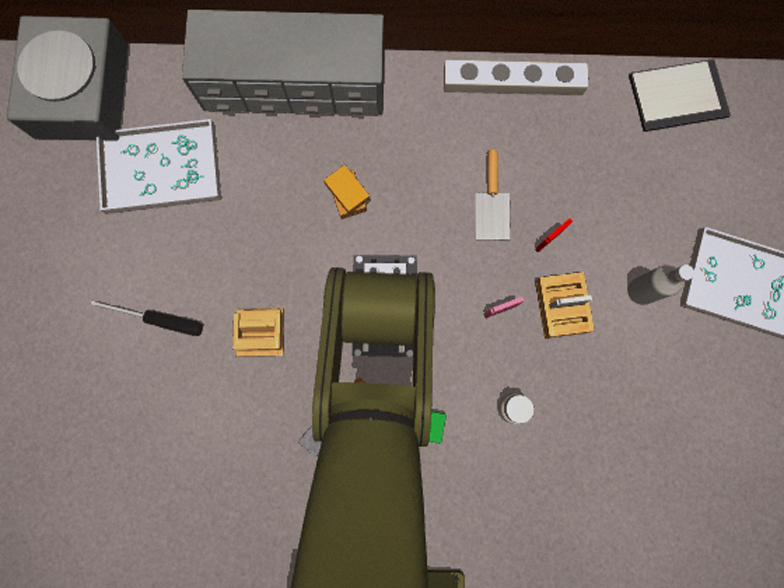

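The views show the wedge seated between plates and jaw. The middle plate is still in the rack and everything else is where it was. The push is steady at about 48 N, so I'm handing in.

```bash
python3 -c "
from workcell import manip
print(manip.sign_off())"
```

```text
the job is handed in; nothing more can be done
None
```

The mould is clamped and the job is handed in at t ≈ 27.9 s, with the wedge still gripped and pressed down. I put two plates against the mould one after the other, left the third in the rack, and pushed the wedge in with its sloping side to the sloping jaw.

**Last checks that passed:**
- **Plates:** both tops were level at 92 mm in the clamp frame, as they should be fully down on the bed. That was measured before the wedge went in. No room was left for a third.
- **Wedge:** its foot stands about 34.6 mm above the bed, just inside the expected 5 to 35. Its slope measured 0.304 against the jaw's 0.30, and it was still gripped at 23 mm opening.
- **Push:** steady at about 48 N downwards over the last readings.
- **Other things:** the final top and scene pictures show the moulds, spray bottle, jar, tools and look-alikes where they were. The brush and green block are partly hidden by the arm in the top view.

**Checks that disagreed or are marginal:**
- **Gap:** I measured it at about 15.2 to 15.8 mm on the bed, slightly under the 16 mm of two plates. The second plate still went down freely to the bed, helped by its thinner foot, so I kept it in.
- **Wedge tilt:** the first hard push tipped the wedge by about 1.2°. I corrected this by pressing it back towards the plates, and it ended within about 0.3°.
- **Tool pose:** the tool itself sits about 1.6° off its commanded angle under the load.

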